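# Set up the forming place on the jeweller's bench

### The arm

A 6-joint arm with a two-finger parallel gripper is mounted at the origin on the work surface. World frame = base frame: x ahead of the robot, y to its left, z up, the work surface at z = 0. Lengths are in m, angles in rad, forces in N, time in s.
With the tool pointing down it reaches from about 0.3 to 0.775 m from the base axis. Payload 14.6 kg.
Tool frame: the origin (TCP) lies at the very end of the fingers, on their centre line; the grasp point (between the pads) lies 19 mm behind it (ctrl.grasp_offset is the distance from the TCP to the grasp point, in m); z points along the fingers, y is the line along which they close (so a half turn about z gives the same grasp; the last joint's range is limited). The gripper opens to 94 mm and grips with 3 to 60 N. Pads are 16 mm wide; open, the fingers measure 119 mm over their backs; the gripper's body (75 mm by 177 mm) begins 78 mm behind the grasp point.
Start: joints at [-1.399, 0.3, 1.521, -0, 1.321, -0.067], TCP at [0.13, -0.534, 0.205] pointing down, gripper open.
Joint ranges: [-3.03, 3.03], [-0.79, 2.21], [0.23, 2.52], [-1.04, 4.18], [0, 3.07], [-2.55, 2.55]. Speed limits (rad/s): [2.22, 2.22, 2.57, 3.14, 3.14, 3.14].

### API

Orientations are given as [roll, pitch, yaw] about the fixed x, y, z axes, in that order (R = Rz(yaw) Ry(pitch) Rx(roll)).
In Python, from station import ctrl gives the robot as it stands.
- The arm moves only by the tool step_arm, never from a script. Its argument "plan" is a list that holds one entry, the list of rows, each a list of 6 numbers: the shift along the tool's x, y, z in units of 30 mm (1.0 is 30 mm), then the turn, a rotation vector about the tool's x, y, z in units of 6 degrees (1.0 is 6 degrees). In form: [[[dx, dy, dz, wx, wy, wz], ...]]. A call has 1 to 8 rows; each row is the pose to reach, as a shift and turn from the pose commanded when the call began, along the tool's axes at that moment; what a row does not reach only later rows make up. A row lasts 1/12 s, in which the tool goes at most 41.7 mm and 7.16 degrees, less where a joint would pass 70% of its speed; a pose out of reach is approached as far as the arm can. A call with a gripper value outside its range is refused whole. "grip" is the opening, from 0 (shut) to 1 (fully open), set as the call begins (left out, the last holds). The fingers move at their own pace and stop on an object; "squeeze" is the grip in N (left out, the last holds). Time passes only in rows, so rows that repeat a pose let the fingers close. It gives the time, the measured TCP pose, the force, the opening and the grip force at its end, in the units of the state.
- ctrl.get_obs(): the state, without advancing time (a new reading comes with each control period).
- ctrl.camera(name): name is "side" or "top" or "wrist"; returns the picture (480x640x3 uint8, red, green, blue); there is no depth.
- ctrl.camera_model(name): a dict with "intrinsics" (3x3 intrinsics, pixels), "R" (3x3) and "t" (3): a world point X has camera coordinates R X + t; the wrist camera has in their place "tool_from_camera" (4x4, takes a point from camera to tool coordinates, whose origin is the TCP and whose axes are the flange's). Camera axes: x right, y down, z forward; pixel columns grow to the right and rows downward; lengths in m; the calibration is good to about 2 mm. The wrist camera is an equidistant fisheye: a pixel r from the principal point sees the ray r / f radians off the axis. A picture is of the moment at which its call begins: read the wrist's pose just before it. camera_model takes no time and is no camera call.
- ctrl.hand_in(): hands the job in; it is judged then, once.
Trained networks look in the newest picture that a camera, given by its name, has taken for a name from the list of things; names that differ only in an ending like _2 or _b are one class to them, and where a whole thing is asked for, a point or a joint stands for the part that bears it (a point fixed in the world has none). Each returns a list of dicts, best first, with "confidence" (0 to 1); they miss things now and then, are a little off and sometimes report something else, mostly with a low value. They report only what shows in the picture. A call takes as long as a camera call. They do not tell look-alikes from the thing itself.
- ctrl.masks_of(query, camera): "pixels" (480x640 bool, what is visible of it) and "at" ([column, row] in pixels, amid what is visible of it).
- ctrl.place_of(query, camera): "at" ([column, row] in pixels: a listed point, or the origin of a listed thing).
The state is a dict: "time_s": time; "qpos": joint angles; "joint_vel": joint speeds; "tau": joint torques, N m; "ee_pos": TCP position; "eef_rot": TCP orientation; "force": force on the tool from outside, world axes, zero at the start; "moment": the same for the moment, N m; "grip_width": finger opening in m; "grip_force": force on a finger pad.
Only numpy, scipy, OpenCV 4.12 (cv2) and the standard library are available. Lean on these libraries where they do the work, as an engineer would, in place of code of your own. Each camera call takes 0.05 s, during which the arm holds its last target. There are 200 camera calls.

### The job

Set up the forming place on the bench, in this order: lay the wooden block flat in the middle of the plywood board with its long side along the board's long side, then set the steel doming block squarely in the middle on top of it. Next stand the round tin on the bench midway between the board and the little vise, on the straight line from the middle of one to the middle of the other, and last lay the grey sanding block in front of the board (the robot's side), centred on that edge and parallel to it with a gap of 30 mm. Do not knock over or push away the little amber bottle.

Things in the scene. Friction and masses are not known exactly. Their poses are not given: they have to be found in the camera images.
- board: plywood board fixed to the bench, 90 (x) x 100 (y) x 12 mm thick; origin at the centre of its underside, on the bench; its long side is its y axis; its -x edge faces the robot (yaw within 0.25 rad of the robot's frame)
- vise: small grey machine vise fixed to the bench, base 70 (x) x 60 (y) mm, 45 mm high, two jaws with steel facings on top and a screw with a cross bar on its -y side (reaching 34 mm from the centre); origin at the centre of its underside. It stands 210 mm (centre to centre) to the left (+y) or to the right (-y) of the board, on the board's y axis
- cleaner: round steel pot with brass curls (soldering-tip cleaner) fixed to the bench, diameter 62, height 45 mm; origin at the centre of its underside. It stands on the other side of the board from the vise, 210 mm off; not used
- riser: the wooden block: loose pale plain wood, 46 (x) x 70 (y) x 30 mm high; origin at the centre of its underside; long side along its y; 50 to 100 g
- doming: the steel doming block: loose bright square steel block 46 x 46 x 18 mm high with four round hollows in its top; origin at the centre of its underside; sides along its x and y; 0.2 to 0.4 kg
- tin: the round tin: loose closed aluminium tin, plain white disc on its lid, diameter 40 (the lid; 38 below it), height 24 mm, standing upright; origin at the centre of its underside; z up
- sander: the grey sanding block: loose, rigid, 40 (x) x 66 (y) x 26 mm high, rounded edges; origin at the centre of its underside; long side along its y
- vial: little amber glass bottle with a black cap, diameter 28, height 62 mm, standing loose on the bench; origin at the centre of its underside; not to be knocked over or pushed away
Not all that is in view belongs to the job. There is more than one size of the riser; the one meant has the size given above.

How it is judged:
By the outcome, as a careful person would: the job done as asked, in the order asked, and still so for the second after the job is handed in, with the robot touching nothing.
It also fails if it takes over 112 s, if anything falls off the work surface, if the arm or the gripper's body presses on something with over 40 N, if the wrist force passes 120 N, or if a joint passes its speed limit or range.

## Working session

There is one attempt and no reset: what is moved stays moved. The work goes in short steps, Python scripts to look and compute and a tool call to move; the robot and the scene stay as the last step left them, time stands still between calls to the robot, and variables do not carry over. Pictures are saved under pics/ and viewed, at most 14 in all, crops included, and the job is handed in when it is done.

Besides the shell and the picture viewer there is one more tool, called after "Call:" by a JSON object that holds its "api" and its "payload", one argument or row to a line. step_arm: Moves the arm, as the interface text tells. Its arguments: {"type":"object","properties":{"plan":{"type":"array","items":{"type":"array","items":{"type":"array","items":{"type":"number"}}}},"grip":{"type":"number"},"squeeze":{"type":"number"}},"required":["plan"]}

```bash
ls; mkdir -p pics
cat > h.py <<'E'
import numpy as np, cv2
from scipy.spatial.transform import Rotation as Ro
from station import ctrl
def shot(c,n):
    im=ctrl.camera(c); cv2.imwrite(f'pics/{n}.png',im[:,:,::-1]); return im
def ray(cam,uv):
    m=ctrl.camera_model(cam); K=np.array(m['intrinsics']); u=np.array(uv,float)
    d=np.array([(u[0]-K[0,2])/K[0,0],(u[1]-K[1,2])/K[1,1]])
    if cam=='wrist':
        o=ctrl.get_obs(); r=np.hypot(*d); v=np.array([*(d/r*np.sin(r)),np.cos(r)]) if r>1e-9 else np.array([0,0,1.])
        T=np.array(m['tool_from_camera']); R=Ro.from_euler('xyz',o['eef_rot']).as_matrix()
        return R@T[:3,3]+o['ee_pos'], R@T[:3,:3]@v
    R=np.array(m['R']);t=np.array(m['t']); return -R.T@t, R.T@np.array([*d,1])
def at_z(cam,uv,z):
    p,v=ray(cam,uv); return p+v*(z-p[2])/v[2]
def rect(cam,mask,z):
    """min-area rect of the mask's contour back-projected to plane z -> centre,(w,h),yaw of the long side's direction"""
    c,_=cv2.findContours(mask.astype(np.uint8),cv2.RETR_EXTERNAL,cv2.CHAIN_APPROX_NONE)
    c=max(c,key=cv2.contourArea)[:,0]
    P=np.array([at_z(cam,p,z)[:2] for p in c]); (cx,cy),(w,h),a=cv2.minAreaRect((P*1000).astype(np.float32))
    if w>h: a-=90; w,h=h,w
    return round(cx,1),round(cy,1),round(w,1),round(h,1),round((a+90)%180-90,1)  # a: angle of short side (x axis)
H=dict(board=.012,vise=.045,cleaner=.045,riser=.03,doming=.018,tin=.024,sander=.026,vial=.062)
def scan(cam):
    for n,z in H.items():
        for d in ctrl.masks_of(n,cam)[:4]:
            print(n,round(d['confidence'],2),np.round(d['at']),int(d['pixels'].sum()),rect(cam,d['pixels'],z))
E
python3 - <<'E'
from h import *
o=ctrl.get_obs();print(o['ee_pos'],o['eef_rot'],o['grip_width'])
a=shot('top','t1');b=shot('side','s1')
scan('top')
for c in('top','side'):
    m=ctrl.camera_model(c);print(c,np.round(-np.array(m['R']).T@m['t'],3))
print(ctrl.camera_model('wrist'))
E
```

```text
pics
[ 0.13005719 -0.5341407   0.20490061] [-3.14047594e+00 -5.94928968e-05  2.38844376e-01] 0.0940624313382052
board 0.76 [308. 220.] 1463 (600.3, 37.6, 91.2, 100.1, -7.4)
board 0.57 [154. 232.] 209 (554.7, 416.9, 36.5, 38.2, -86.9)
vise 0.77 [223. 204.] 682 (620.3, 239.0, 57.7, 70.0, -88.2)
cleaner 0.97 [393. 225.] 622 (570.4, -169.3, 62.0, 70.3, 63.4)
riser 0.78 [503. 303.] 1388 (389.9, -428.8, 72.7, 112.1, 29.2)
riser 0.74 [489. 237.] 622 (548.6, -406.1, 50.5, 76.9, -17.4)
riser 0.72 [446. 196.] 1284 (652.2, -308.2, 76.3, 110.9, 85.6)
doming 0.78 [199. 276.] 398 (446.3, 292.0, 46.2, 50.8, -22.5)
tin 0.55 [153. 232.] 209 (555.1, 413.2, 36.2, 37.7, -86.9)
sander 0.72 [439. 283.] 530 (435.7, -279.8, 46.0, 69.0, -33.9)
vial 0.68 [253. 276.] 123 (444.6, 160.1, 25.6, 28.0, 0.4)
top [0.34  0.013 1.293]
side [0.287 1.052 0.851]
{'intrinsics': array([[371.64829954,   0.        , 327.98023271],
       [  0.        , 371.64829954, 237.8342846 ],
       [  0.        ,   0.        ,   1.        ]]), 'tool_from_camera': array([[-3.02728816e-04, -9.73609376e-01, -2.28220709e-01,
         6.56679747e-02],
       [ 9.99999953e-01, -2.85166533e-04, -1.09928637e-04,
         1.49681669e-04],
       [ 4.19466431e-05, -2.28220731e-01,  9.73609417e-01,
        -1.77738864e-01],
       [ 0.00000000e+00,  0.00000000e+00,  0.00000000e+00,
         1.00000000e+00]])}
```

View pics/t1.png

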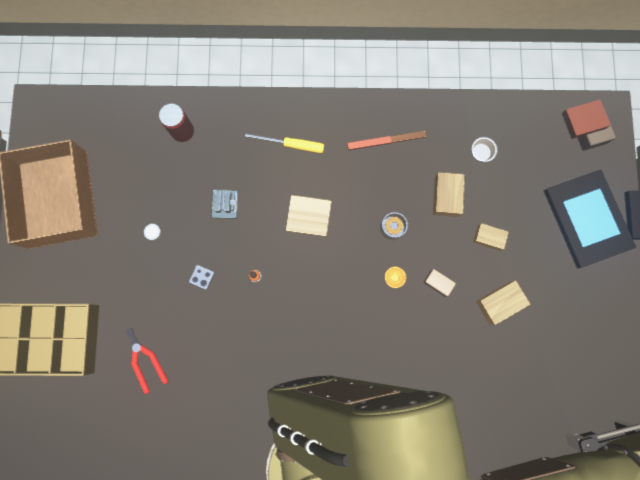

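View pics/s1.png

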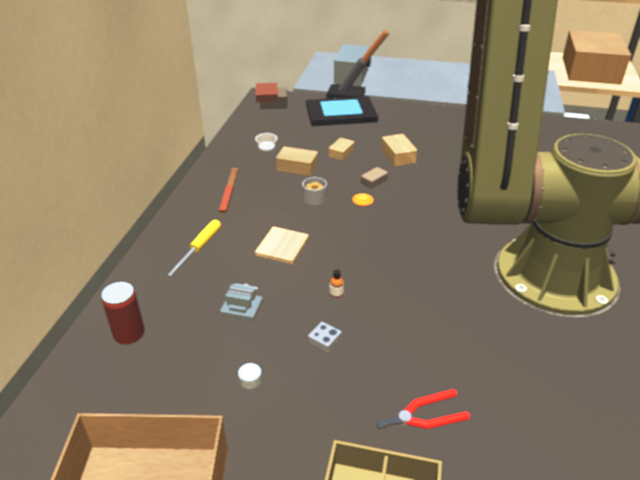

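The top view shows the board at (308,216), vise at (224,204) on the +y side, and cleaner at (394,225). The riser is the small block at (492,236); the two bigger blocks are decoys. Doming block is at (202,277), tin at (152,232), sander at (440,283) and vial at (255,276). The side view agrees. Next I go above the riser.

```bash
cat >> h.py <<'E'
def units(*targets):
    """targets: (x,y,z mm, psi deg) ; psi = direction the fingers close along; prints units from the present pose"""
    o=ctrl.get_obs(); R0=Ro.from_euler('xyz',o['eef_rot'])
    for x,y,z,psi in targets:
        best=None
        for k in(90,):
            R1=Ro.from_euler('xyz',[np.pi,0,np.radians(psi+k)])
            w=(R0.inv()*R1).as_rotvec(degrees=True)/6
        d=R0.inv().apply(np.array([x,y,z])/1000-o['ee_pos'])/.03
        print(np.round(np.r_[d,w],2).tolist())
    print('now',np.round(o['time_s'],2),np.round(np.array(o['ee_pos'])*1000,1),'psi',round(np.degrees(o['eef_rot'][2])-90,1),'w',round(o['grip_width']*1000,1),'gf',round(o['grip_force'],1))
E
python3 -c "
from h import *
units((550,-405,200,-17.4))"
```

```text
[14.62, -0.88, 0.18, -0.0, -0.0, -9.82]
now 0.5 [ 130.1 -534.4  205.4] psi -76.3 w 93.9 gf 0.0
```

Call:
{"api": "step_arm", "payload": {
  "plan": [
    [[14.6, -0.9, 0.2, 0, 0, -9.8], [14.6, -0.9, 0.2, 0, 0, -9.8], [14.6, -0.9, 0.2, 0, 0, -9.8], [14.6, -0.9, 0.2, 0, 0, -9.8], [14.6, -0.9, 0.2, 0, 0, -9.8], [14.6, -0.9, 0.2, 0, 0, -9.8], [14.6, -0.9, 0.2, 0, 0, -9.8], [14.6, -0.9, 0.2, 0, 0, -9.8]]
  ]
}}

```text
time_s: 1.17
ee_pos: [0.4504, -0.4347, 0.201]
eef_rot: [3.141, 0.0, 1.245]
force: [-0.6, -0.5, 0.5]
grip_width: 0.0942
grip_force: 0.0
```

```bash
python3 -c "
from h import *
units((550,-405,200,-17.4))"
```

```text
[2.0, 2.83, 0.03, 0.0, 0.0, -0.21]
now 1.17 [ 450.4 -434.7  201. ] psi -18.7 w 94.2 gf 0.0
```

Call:
{"api": "step_arm", "payload": {
  "plan": [
    [[2, 2.8, 0, 0, 0, -0.2], [2, 2.8, 0, 0, 0, -0.2], [2, 2.8, 0, 0, 0, -0.2], [2, 2.8, 0, 0, 0, -0.2], [2, 2.8, 0, 0, 0, -0.2]]
  ]
}}

```text
time_s: 1.58
ee_pos: [0.548, -0.4058, 0.2001]
eef_rot: [-3.141, -0.0, 1.261]
force: [-0.6, -0.7, 0.2]
grip_width: 0.0937
grip_force: 0.0
```

```bash
cat >> h.py <<'E'
def wscan(names,pic=None,n=3):
    im=ctrl.camera('wrist')
    if pic: cv2.imwrite(f'pics/{pic}.png',im[:,:,::-1])
    for q in names:
        for d in ctrl.masks_of(q,'wrist')[:n]:
            print(q,round(d['confidence'],2),np.round(d['at']),int(d['pixels'].sum()),rect('wrist',d['pixels'],H[q]))
E
python3 -c "
from h import *
wscan(['riser','cleaner'],'w1')
units((550,-405,200,-17.4))"
```

```text
riser 0.98 [332. 223.] 3443 (550.1, -410.4, 45.7, 70.4, -17.8)
riser 0.93 [402.  94.] 7530 (654.6, -309.5, 69.3, 107.3, 85.5)
riser 0.92 [182. 272.] 3698 (380.4, -409.3, 58.6, 86.7, -63.8)
cleaner 0.92 [282.  10.] 1247 (566.3, -204.9, 27.6, 57.9, 68.8)
[0.1, 0.09, 0.04, 0.0, 0.0, -0.08]
now 1.73 [ 546.4 -407.1  201.1] psi -17.9 w 94.2 gf 0.0
```

View pics/w1.png

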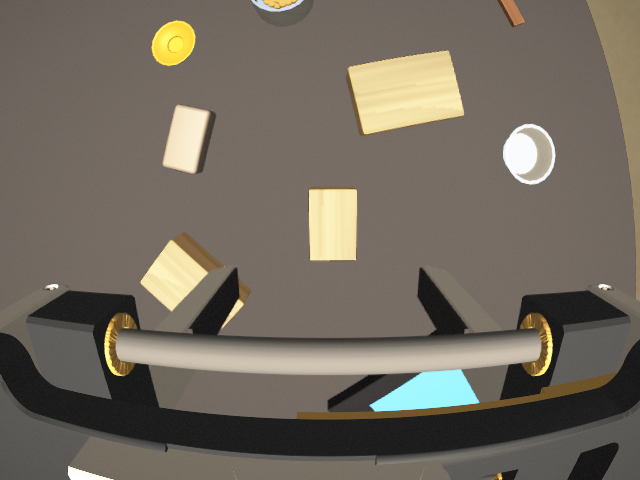

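The wrist view shows the 46x70 block at (332,223), measuring 45.7x70.4, so it's the right one. The bigger blocks stand clear. I'll descend and grasp.

```bash
python3 -c "
from h import *
units((550,-410.4,5,-17.8))"
```

```text
[-0.07, 0.15, 6.54, 0.0, 0.0, -0.02]
now 1.73 [ 546.4 -407.1  201.1] psi -17.9 w 94.2 gf 0.0
```

Call:
{"api": "step_arm", "payload": {
  "plan": [
    [[-0.07, 0.15, 3, 0, 0, 0], [-0.07, 0.15, 6, 0, 0, 0], [-0.07, 0.15, 6.5, 0, 0, 0], [-0.07, 0.15, 6.5, 0, 0, 0], [-0.07, 0.15, 6.5, 0, 0, 0], [-0.07, 0.15, 6.5, 0, 0, 0], [-0.07, 0.15, 6.5, 0, 0, 0]]
  ]
}}

```text
time_s: 2.32
ee_pos: [0.55, -0.4105, 0.0055]
eef_rot: [-3.141, -0.0, 1.258]
force: [0.4, -0.1, 0.7]
grip_width: 0.0938
grip_force: 0.0
```

Call:
{"api": "step_arm", "payload": {
  "plan": [
    [[0, 0, 0, 0, 0, 0], [0, 0, 0, 0, 0, 0], [0, 0, 0, 0, 0, 0], [0, 0, 0, 0, 0, 0], [0, 0, 0, 0, 0, 0], [0, 0, 0, 0, 0, 0], [0, 0, 0, 0, 0, 0]]
  ],
  "grip": 0.0,
  "squeeze": 25
}}

```text
time_s: 2.9
ee_pos: [0.5511, -0.4098, 0.006]
eef_rot: [3.142, 0.0, 1.26]
force: [-0.6, 0.7, 0.1]
grip_width: 0.0504
grip_force: 0.0
```

```bash
python3 -c "
from h import *
units((560,-300,220,-17.8),(575,37,220,-7.4))"
```

```text
[3.57, -0.84, -7.13, 0.0, 0.0, -0.0]
[14.42, -3.8, -7.14, 0.0, 0.0, -1.74]
now 2.9 [ 551.1 -409.8    6. ] psi -17.8 w 50.4 gf 0.0
```

Call:
{"api": "step_arm", "payload": {
  "plan": [
    [[0, 0, 0, 0, 0, 0], [0, 0, 0, 0, 0, 0], [0, 0, 0, 0, 0, 0], [0, 0, 0, 0, 0, 0]]
  ]
}}

```text
time_s: 3.23
ee_pos: [0.5511, -0.4098, 0.0059]
eef_rot: [-3.142, -0.0, 1.26]
force: [0.3, 0.2, 1.3]
grip_width: 0.0458
grip_force: 25.0
```

Call:
{"api": "step_arm", "payload": {
  "plan": [
    [[0, 0, -1.2, 0, 0, 0], [0, 0, -2.4, 0, 0, 0], [0, 0, -3.6, 0, 0, 0], [0.2, 0, -4.8, 0, 0, 0], [0.8, -0.1, -6, 0, 0, 0], [2, -0.5, -7, 0, 0, 0], [3.2, -0.8, -7, 0, 0, 0], [4.4, -1.1, -7, 0, 0, 0]]
  ]
}}

```text
time_s: 3.9
ee_pos: [0.5602, -0.2729, 0.2182]
eef_rot: [3.138, 0.001, 1.259]
force: [1.0, -0.1, -1.5]
grip_width: 0.0459
grip_force: 25.0
```

```bash
python3 -c "
from h import *
units((600,37,200,-7.4))"
```

```text
[10.24, -1.91, 0.59, 0.03, 0.01, -1.75]
now 3.9 [ 560.2 -272.9  218.2] psi -17.9 w 45.9 gf 25.0
```

Call:
{"api": "step_arm", "payload": {
  "plan": [
    [[1.2, -0.3, 0, 0, 0, -0.3], [2.4, -0.5, 0, 0, 0, -0.6], [3.6, -0.8, 0, 0, 0, -0.9], [4.8, -1, 0, 0, 0, -1.2], [6, -1.2, 0.3, 0, 0, -1.5], [7, -1.4, 0.5, 0, 0, -1.7], [7.5, -1.5, 0.5, 0, 0, -1.75], [7.5, -1.5, 0.5, 0, 0, -1.75]]
  ]
}}

```text
time_s: 4.57
ee_pos: [0.5861, -0.043, 0.2005]
eef_rot: [-3.141, -0.0, 1.447]
force: [-0.2, -0.5, 0.1]
grip_width: 0.0462
grip_force: 25.0
```

Call:
{"api": "step_arm", "payload": {
  "plan": [
    [[0, 0, 0, 0, 0, 0], [0, 0, 0, 0, 0, 0]]
  ]
}}

```text
time_s: 4.73
ee_pos: [0.5861, -0.0469, 0.201]
eef_rot: [3.141, 0.0, 1.442]
force: [-0.6, 0.9, -0.8]
grip_width: 0.0462
grip_force: 25.0
```

```bash
python3 -c "
from h import *
wscan(['board','vise','cleaner','vial','riser'],'w2')
units((600,37,200,-7.4))"
```

```text
board 0.81 [334. 134.] 9192 (602.4, 35.9, 91.1, 100.9, -7.6)
vise 0.68 [325. 277.] 12015 (578.8, -101.2, 97.9, 122.7, -7.3)
vial 0.81 [166.  39.] 935 (463.7, 150.6, 25.2, 49.2, 44.1)
riser 0.96 [327. 276.] 12313 (578.5, -106.2, 103.7, 130.3, -7.5)
riser 0.86 [388. 402.] 672 (628.3, -266.1, 30.4, 45.2, 84.6)
[2.83, 0.1, 0.03, 0.0, 0.0, 0.0]
now 5.03 [586.  -46.7 200.9] psi -7.4 w 45.9 gf 25.0
```

View pics/w2.png

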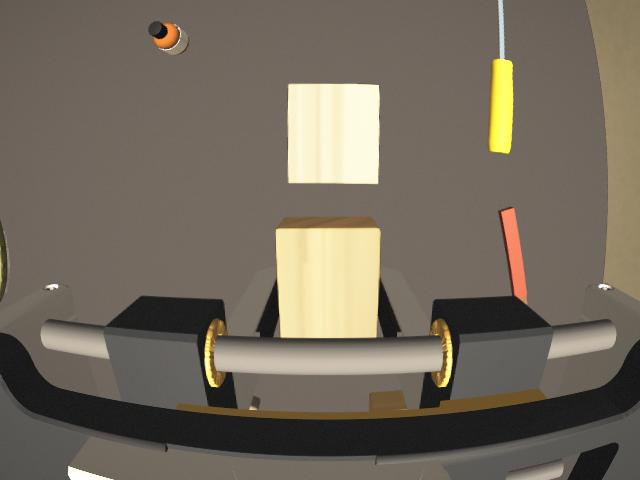

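The wrist view shows the board at (334,134), measured at (602,36), 91x101 mm, yaw about -7.5°. It is free, and the riser is held squarely. The vial is up at (168,38). I'll place the riser.

```bash
python3 -c "
from h import *
units((602.1,36,60,-7.5),(602.1,36,18.5,-7.5))"
```

```text
[2.8, 0.18, 4.7, 0.0, 0.0, 0.02]
[2.8, 0.18, 6.08, 0.0, 0.0, 0.02]
now 5.03 [586.  -46.7 200.9] psi -7.4 w 45.9 gf 25.0
```

Call:
{"api": "step_arm", "payload": {
  "plan": [
    [[1.3, 0.1, 0, 0, 0, 0], [2.5, 0.18, 0.5, 0, 0, 0], [2.8, 0.18, 1.7, 0, 0, 0], [2.8, 0.18, 2.9, 0, 0, 0], [2.8, 0.18, 4.1, 0, 0, 0], [2.8, 0.18, 5, 0, 0, 0], [2.8, 0.18, 5.4, 0, 0, 0], [2.8, 0.18, 5.4, 0, 0, 0]]
  ]
}}

```text
time_s: 5.7
ee_pos: [0.6009, 0.0363, 0.0364]
eef_rot: [-3.137, 0.001, 1.443]
force: [0.7, -0.6, 0.1]
grip_width: 0.0458
grip_force: 25.0
```

```bash
python3 -c "
from h import *
units((602.1,36,18.3,-7.5))"
```

```text
[-0.01, 0.04, 0.6, -0.04, 0.01, 0.03]
now 5.7 [600.9  36.3  36.4] psi -7.3 w 45.8 gf 25.0
```

Call:
{"api": "step_arm", "payload": {
  "plan": [
    [[0, 0, 0.3, 0, 0, 0], [0, 0, 0.5, 0, 0, 0], [0, 0, 0.62, 0, 0, 0], [0, 0, 0.62, 0, 0, 0], [0, 0, 0.62, 0, 0, 0]]
  ]
}}

```text
time_s: 6.12
ee_pos: [0.6025, 0.0365, 0.0209]
eef_rot: [3.141, -0.0, 1.443]
force: [-0.6, -0.5, -0.5]
grip_width: 0.0458
grip_force: 25.0
```

```bash
python3 -c "
from h import *
units((602.1,36,18.,-7.5))
print(ctrl.get_obs()['force'])"
```

```text
[-0.02, -0.01, 0.1, 0.01, -0.0, 0.03]
now 6.12 [602.5  36.5  20.9] psi -7.3 w 45.8 gf 25.0
[-0.60432381 -0.54682982 -0.45910048]
```

Call:
{"api": "step_arm", "payload": {
  "plan": [
    [[-0.02, -0.01, 0.05, 0, 0, 0], [-0.02, -0.01, 0.09, 0, 0, 0], [-0.02, -0.01, 0.09, 0, 0, 0], [-0.02, -0.01, 0.09, 0, 0, 0]]
  ]
}}

```text
time_s: 6.45
ee_pos: [0.602, 0.036, 0.0179]
eef_rot: [3.141, -0.0, 1.443]
force: [0.4, -1.0, 0.9]
grip_width: 0.0457
grip_force: 25.0
```

Call:
{"api": "step_arm", "payload": {
  "plan": [
    [[0, 0, 0, 0, 0, 0], [0, 0, 0, 0, 0, 0], [0, 0, 0, 0, 0, 0], [0, 0, 0, 0, 0, 0], [0, 0, -1, 0, 0, 0], [0, 0, -2.2, 0, 0, 0], [0, 0, -3.4, 0, 0, 0], [0, 0, -4.6, 0, 0, 0]]
  ],
  "grip": 0.75
}}

```text
time_s: 7.12
ee_pos: [0.6014, 0.036, 0.1572]
eef_rot: [-3.141, 0.0, 1.443]
force: [0.4, 0.5, -0.2]
grip_width: 0.0702
grip_force: 0.0
```

```bash
python3 -c "
from h import *
units((560,-10,230,-7.5),(450,292,200,-22.5))"
```

```text
[-1.7, -1.18, -2.43, -0.0, 0.0, 0.03]
[7.82, -6.09, -1.43, -0.0, 0.0, 2.53]
now 7.12 [601.4  36.  157.2] psi -7.3 w 70.2 gf 0.0
```

Call:
{"api": "step_arm", "payload": {
  "plan": [
    [[-0.6, 0, -1.2, 0, 0, 0], [-1.6, 0, -1.8, 0, 0, 0], [-2, 0, -2.4, 0, 0, 0], [-2, 0, -2.4, 0, 0, 0], [-2, 0, -2.4, 0, 0, 0], [-2, 0, -2.4, 0, 0, 0]]
  ]
}}

```text
time_s: 7.62
ee_pos: [0.5938, -0.0228, 0.2263]
eef_rot: [-3.14, -0.0, 1.443]
force: [-0.6, 0.6, -0.0]
grip_width: 0.0711
grip_force: 0.0
```

```bash
cat >> h.py <<'E'
H['onboard']=.042; H['top']=.06
E
python3 -c "
from h import *
wscan(['board','vise','vial','riser','cleaner'],'w3',2)
for d in ctrl.masks_of('riser','wrist')[:2]: print(rect('wrist',d['pixels'],.042))
units((560,-10,230,-7.5),(446,294,200,-22.5))"
```

```text
board 0.81 [353. 154.] 4353 (602.3, 37.5, 89.3, 99.8, -7.5)
vise 0.62 [312.   1.] 81 (610.6, 196.9, 3.5, 31.5, 81.9)
vial 0.9 [174.  68.] 791 (463.7, 153.3, 25.4, 44.7, 51.5)
riser 0.72 [328. 160.] 3378 (601.6, 34.4, 48.9, 71.2, -6.8)
riser 0.66 [402. 403.] 1283 (657.6, -268.2, 31.8, 101.0, 85.8)
cleaner 0.91 [326. 326.] 1075 (579.3, -136.6, 30.4, 54.4, 82.7)
(601.9, 34.4, 47.4, 69.0, -6.8)
(656.1, -258.9, 30.8, 97.9, 85.8)
[0.29, -1.18, -0.09, -0.01, 0.0, 0.03]
[9.86, -6.24, 0.91, -0.01, 0.0, 2.53]
now 7.97 [594.1 -23.2 227.1] psi -7.3 w 70.6 gf 0.0
```

View pics/w3.png

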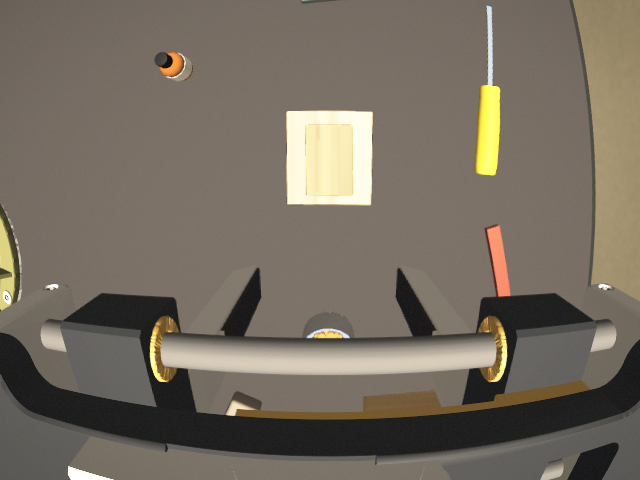

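The riser lies flat on the board, though maybe 2–3 mm towards -y. I'll measure this exactly on rectified images.

```bash
cat >> h.py <<'E'
def ortho(im,c,psi,z,half=70,s=0.5):
    """orthographic view of plane z (mm axes) centred on c, rows=x' downward(+), cols=y' ; wrist camera at present pose"""
    m=ctrl.camera_model('wrist'); K=m['intrinsics']; o=ctrl.get_obs()
    R=Ro.from_euler('xyz',o['eef_rot']).as_matrix(); T=np.array(m['tool_from_camera'])
    g=np.arange(-half,half+s/2,s)/1000; X,Y=np.meshgrid(g,g,indexing='ij'); a=np.radians(psi)
    P=np.stack([c[0]/1000+X*np.cos(a)-Y*np.sin(a),c[1]/1000+X*np.sin(a)+Y*np.cos(a),np.full_like(X,z)],-1)
    q=((P-o['ee_pos'])@R-T[:3,3])@T[:3,:3]; r=np.hypot(q[...,0],q[...,1]); th=np.arctan2(r,q[...,2])/np.maximum(r,1e-9)
    return cv2.remap(im,(K[0,0]*th*q[...,0]+K[0,2]).astype(np.float32),(K[1,1]*th*q[...,1]+K[1,2]).astype(np.float32),cv2.INTER_LINEAR)
def edges(im,c,psi,z,hx,hy,s=0.5,tol=7):
    """edge positions (mm, in the frame at c/psi) near +-hx, +-hy on plane z: offset, size and tilt found"""
    W=cv2.GaussianBlur(ortho(im,c,psi,z,s=s),(0,0),1.5).astype(float); n=W.shape[0]//2
    def find(axis,h,other,sgn):
        out=[]
        for f in(-.7,-.35,0,.35,.7):
            i=n+int(f*other/s); sl=slice(i-6,i+7)
            p=(W[:,sl].mean(1) if axis==0 else W[sl].mean(0)); g=np.abs(np.gradient(p,axis=0)).sum(1)
            k=np.arange(n+int((sgn*h-tol)/s),n+int((sgn*h+tol)/s)+1); j=k[np.argmax(g[k])]
            w=g[j-2:j+3]; out.append(((w*np.arange(j-2,j+3)).sum()/w.sum()-n)*s)
        return np.array(out)
    for ax,h,ot in((0,hx,hy),(1,hy,hx)):
        lo,hi=find(ax,h,ot,-1),find(ax,h,ot,1)
        print('xy'[ax],'lo',np.round(lo,1),'hi',np.round(hi,1),'centre',round((np.median(lo)+np.median(hi))/2,2),'size',round(np.median(hi)-np.median(lo),2))
E
python3 -c "
from h import *
im=cv2.imread('pics/w3.png')
c=(602.1,36)
print('board');edges(im,c,-7.4,.012,45,50)
print('riser');edges(im,c,-7.4,.042,23,35)"
```

```text
board
x lo [-44.5 -44.9 -44.5 -44.  -44.6] hi [45.5 45.4 45.4 45.1 45.5] centre 0.47 size 89.94
y lo [-49.  -49.  -49.  -49.4 -49.5] hi [50.5 50.5 50.5 50.5 50. ] centre 0.73 size 99.48
riser
x lo [-23.  -22.7 -22.6 -23.6 -23.6] hi [24.  23.6 23.6 23.5 23.2] centre 0.29 size 46.59
y lo [-36.9 -36.9 -37.  -36.9 -36.5] hi [34.1 34.1 34.4 34.1 34.1] centre -1.39 size 71.04
```

```bash
python3 -c "
from h import *
units((602.3,36,80,-7.4),(602.3,36,18.3,-7.4))"
```

```text
[1.99, 0.02, 4.9, -0.01, 0.0, 0.02]
[1.99, 0.03, 6.96, -0.01, 0.0, 0.02]
now 7.97 [594.1 -23.2 227.1] psi -7.3 w 70.6 gf 0.0
```

Call:
{"api": "step_arm", "payload": {
  "plan": [
    [[1, 0, 0.8, 0, 0, 0], [1.99, 0.02, 1.6, 0, 0, 0.02], [1.99, 0.02, 2.8, 0, 0, 0.02], [1.99, 0.02, 4, 0, 0, 0.02], [1.99, 0.02, 5.2, 0, 0, 0.02], [1.99, 0.02, 6.4, 0, 0, 0.02], [1.99, 0.02, 6.95, 0, 0, 0.02], [1.99, 0.02, 6.95, 0, 0, 0.02]]
  ]
}}

```text
time_s: 8.63
ee_pos: [0.6003, 0.0358, 0.0151]
eef_rot: [-3.136, 0.001, 1.441]
force: [0.0, 0.0, -0.5]
grip_width: 0.0709
grip_force: 0.0
```

Call:
{"api": "step_arm", "payload": {
  "plan": [
    [[0, 0, 0, 0, 0, 0], [0, 0, 0, 0, 0, 0], [0, 0, 0, 0, 0, 0], [0, 0, 0, 0, 0, 0], [0, 0, 0, 0, 0, 0], [0, 0, 0, 0, 0, 0], [0, 0, 0, 0, 0, 0], [0, 0, 0, 0, 0, 0]]
  ],
  "grip": 0.0,
  "squeeze": 20
}}

```text
time_s: 9.3
ee_pos: [0.603, 0.0356, 0.0205]
eef_rot: [3.14, -0.0, 1.441]
force: [-1.7, -0.8, 7.6]
grip_width: 0.0457
grip_force: 20.0
```

Call:
{"api": "step_arm", "payload": {
  "plan": [
    [[0, 0, -0.07, 0, 0, 0], [0.035, 0, -0.07, 0, 0, 0], [0.07, 0, -0.07, 0, 0, 0], [0.07, 0, -0.07, 0, 0, 0], [0.07, 0, 0, 0, 0, 0], [0.07, 0, 0, 0, 0, 0], [0.07, 0, 0, 0, 0, 0]]
  ]
}}

```text
time_s: 9.88
ee_pos: [0.6027, 0.0379, 0.02]
eef_rot: [3.141, -0.0, 1.441]
force: [-5.8, 1.0, 12.5]
grip_width: 0.0459
grip_force: 20.0
```

```bash
python3 -c "
from h import *
units((602.6,38.1,18.3,-7.4))
print(ctrl.get_obs()['force'])"
```

```text
[0.01, -0.0, 0.06, 0.0, -0.0, -0.01]
now 9.88 [602.7  37.9  20. ] psi -7.4 w 45.9 gf 20.0
[-5.77539086  0.98849929 12.53163682]
```

Call:
{"api": "step_arm", "payload": {
  "plan": [
    [[0, 0, -0.05, 0, 0, 0], [0, 0, -0.05, 0, 0, 0], [0, 0, -0.05, 0, 0, 0]]
  ]
}}

```text
time_s: 10.13
ee_pos: [0.6025, 0.0377, 0.0204]
eef_rot: [-3.141, 0.0, 1.441]
force: [-0.5, -0.4, -0.7]
grip_width: 0.0459
grip_force: 20.0
```

Call:
{"api": "step_arm", "payload": {
  "plan": [
    [[0, 0, 0, 0, 0, 0], [0, 0, 0, 0, 0, 0], [0, 0, 0, 0, 0, 0], [0, 0, 0, 0, 0, 0], [0, 0, -1, 0, 0, 0], [0, 0, -2.2, 0, 0, 0], [0, 0, -3.4, 0, 0, 0], [0, 0, -4.6, 0, 0, 0]]
  ],
  "grip": 0.75
}}

```text
time_s: 10.8
ee_pos: [0.6023, 0.0377, 0.1602]
eef_rot: [-3.141, 0.0, 1.441]
force: [-0.3, 0.2, -0.2]
grip_width: 0.0704
grip_force: 0.0
```

Call:
{"api": "step_arm", "payload": {
  "plan": [
    [[-0.6, 0, -1.2, 0, 0, 0], [-1.6, 0, -1.8, 0, 0, 0], [-2, 0, -2.4, 0, 0, 0], [-2, 0, -2.4, 0, 0, 0], [-2, 0, -2.4, 0, 0, 0], [-2, 0, -2.4, 0, 0, 0]]
  ]
}}

```text
time_s: 11.3
ee_pos: [0.5946, -0.0211, 0.2293]
eef_rot: [-3.14, -0.0, 1.441]
force: [-0.7, -0.5, -0.8]
grip_width: 0.0705
grip_force: 0.0
```

```bash
python3 -c "
from h import *
im=shot('wrist','w4')[:,:,::-1]
c=(602.7,36.7)
print('board');edges(im,c,-7.4,.012,45,50)
print('riser');edges(im,c,-7.4,.042,23,35)
units((446,294,200,-22.5))"
```

```text
board
x lo [-45.6 -46.  -45.1 -45.5 -45.9] hi [44.1 43.6 44.  43.5 44.1] centre -0.78 size 89.57
y lo [-49.4 -49.1 -49.4 -49.6 -50. ] hi [50. 50. 50. 50. 50.] centre 0.27 size 99.43
riser
x lo [-23.6 -23.4 -24.5 -24.5 -24.1] hi [22.1 22.  23.  23.  22.9] centre -0.6 size 47.09
y lo [-35.6 -35.5 -35.6 -35.5 -35.1] hi [34.4 34.5 35.9 35.6 35.5] centre 0.0 size 71.06
[9.77, -6.26, 0.98, -0.02, 0.0, 2.52]
now 11.35 [594.5 -20.9 229. ] psi -7.4 w 70.6 gf 0.0
```

Riser is centred within about 0.3 mm. On to the doming block.

Call:
{"api": "step_arm", "payload": {
  "plan": [
    [[1.2, -0.8, 0, 0, 0, 0.3], [2.4, -1.5, 0, 0, 0, 0.6], [3.6, -2.3, 0, 0, 0, 0.9], [4.8, -3.1, 0, 0, 0, 1.2], [6, -3.8, 0.3, 0, 0, 1.6], [7.2, -4.6, 0.6, 0, 0, 2], [8.4, -5.4, 0.9, 0, 0, 2.3], [9, -6, 1, 0, 0, 2.5]]
  ],
  "grip": 1.0
}}

```text
time_s: 12.02
ee_pos: [0.4492, 0.2718, 0.1985]
eef_rot: [-3.14, 0.002, 1.179]
force: [0.0, -0.1, -0.0]
grip_width: 0.0942
grip_force: 0.0
```

Call:
{"api": "step_arm", "payload": {
  "plan": [
    [[0, 0, 0, 0, 0, 0], [0, 0, 0, 0, 0, 0], [0, 0, 0, 0, 0, 0]]
  ]
}}

```text
time_s: 12.27
ee_pos: [0.4512, 0.2693, 0.2]
eef_rot: [-3.141, 0.001, 1.18]
force: [0.5, 0.2, 0.2]
grip_width: 0.0939
grip_force: 0.0
```

```bash
python3 -c "
from h import *
wscan(['doming','tin','vial','vise'],'w5',2)
units((446,294,2,-22.5))"
```

```text
doming 0.98 [315. 201.] 2191 (448.4, 293.6, 45.4, 46.9, 67.3)
tin 0.95 [370.  41.] 1334 (555.4, 413.4, 39.9, 41.5, -69.1)
vial 0.73 [366. 314.] 841 (453.3, 179.2, 24.2, 42.7, -7.1)
vise 0.55 [494. 177.] 4029 (617.7, 247.2, 68.4, 74.1, 88.5)
[0.71, -0.51, 6.62, 0.0, -0.0, -0.0]
now 12.52 [451.8 268.5 200.6] psi -22.5 w 93.8 gf 0.0
```

View pics/w5.png

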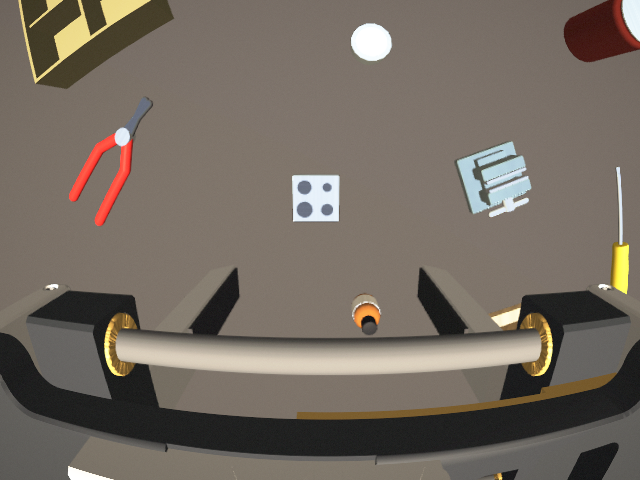

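```bash
python3 -c "
from h import *
im=cv2.imread('pics/w5.png')
edges(im,(448.4,293.6),-22.7,.018,23,23,tol=6)
units((448.4,293.6,3,-22.7))"
```

```text
x lo [-22.  -22.  -22.  -22.5 -22.5] hi [23.  23.  23.1 23.1 23.4] centre 0.52 size 45.08
y lo [-23.5 -23.5 -23.5 -23.4 -23.4] hi [22. 22. 22. 22. 22.] centre -0.73 size 45.43
[0.73, -0.43, 6.59, 0.0, -0.0, 0.03]
now 12.52 [451.8 268.5 200.6] psi -22.5 w 93.8 gf 0.0
```

Call:
{"api": "step_arm", "payload": {
  "plan": [
    [[0.71, -0.41, 1.2, 0, 0, 0.03], [0.71, -0.41, 2.4, 0, 0, 0.03], [0.71, -0.41, 3.6, 0, 0, 0.03], [0.71, -0.41, 4.6, 0, 0, 0.03], [0.71, -0.41, 5.4, 0, 0, 0.03], [0.71, -0.41, 5.9, 0, 0, 0.03], [0.71, -0.41, 6.2, 0, 0, 0.03], [0.71, -0.41, 6.4, 0, 0, 0.03]]
  ]
}}

```text
time_s: 13.18
ee_pos: [0.4482, 0.2932, 0.0078]
eef_rot: [-3.141, 0.001, 1.175]
force: [-0.2, -0.5, 0.4]
grip_width: 0.0943
grip_force: 0.0
```

Call:
{"api": "step_arm", "payload": {
  "plan": [
    [[0, 0, 0.1, 0, 0, 0], [0, 0, 0.18, 0, 0, 0], [0, 0, 0.18, 0, 0, 0], [0, 0, 0.18, 0, 0, 0]]
  ]
}}

```text
time_s: 13.52
ee_pos: [0.4484, 0.2938, 0.0039]
eef_rot: [3.141, -0.001, 1.176]
force: [0.2, 1.2, -0.4]
grip_width: 0.0937
grip_force: 0.0
```

```bash
python3 -c "
from h import *
units((448.6,292.7,3,-22.7))"
```

```text
[-0.03, 0.02, 0.03, 0.01, -0.01, 0.01]
now 13.52 [448.4 293.8   3.9] psi -22.6 w 93.7 gf 0.0
```

Call:
{"api": "step_arm", "payload": {
  "plan": [
    [[-0.03, 0.02, 0.04, 0, 0, 0], [-0.03, 0.02, 0.04, 0, 0, 0], [-0.03, 0.02, 0.04, 0, 0, 0], [-0.03, 0.02, 0.04, 0, 0, 0], [-0.03, 0.02, 0.04, 0, 0, 0], [-0.03, 0.02, 0.04, 0, 0, 0], [-0.03, 0.02, 0.04, 0, 0, 0], [-0.03, 0.02, 0.04, 0, 0, 0]]
  ],
  "grip": 0.0,
  "squeeze": 40
}}

```text
time_s: 14.18
ee_pos: [0.4482, 0.2926, 0.002]
eef_rot: [-3.141, -0.0, 1.176]
force: [-0.0, -0.0, 0.8]
grip_width: 0.0457
grip_force: 40.0
```

Call:
{"api": "step_arm", "payload": {
  "plan": [
    [[0, 0, 0, 0, 0, 0], [0, 0, 0, 0, 0, 0], [0, 0, 0, 0, 0, 0], [0, 0, 0, 0, 0, 0]]
  ]
}}

```text
time_s: 14.52
ee_pos: [0.4482, 0.2926, 0.002]
eef_rot: [-3.141, 0.0, 1.176]
force: [-1.1, 0.2, 1.0]
grip_width: 0.0457
grip_force: 40.0
```

```bash
python3 -c "
from h import *
print(ctrl.get_obs()['force'])
units((602.6,-25,190,-7.4),(602.6,37,190,-7.4))"
```

```text
[-1.10739862  0.17218981  0.95532692]
[-7.79, 8.82, -6.27, -0.0, 0.0, -2.54]
[-5.89, 8.03, -6.27, -0.0, 0.0, -2.54]
now 14.52 [448.2 292.6   2. ] psi -22.6 w 45.7 gf 40.0
```

Call:
{"api": "step_arm", "payload": {
  "plan": [
    [[0, 0, -1, 0, 0, 0], [0, 0, -2.2, 0, 0, 0], [0, 0, -3.4, 0, 0, 0], [0, 0, -4.6, 0, 0, 0], [-0.3, 0.4, -5.7, 0, 0, -0.2], [-1, 1.3, -6.2, 0, 0, -0.5], [-1.7, 2.3, -6.2, 0, 0, -0.8], [-2.4, 3.2, -6.2, 0, 0, -1.1]]
  ]
}}

```text
time_s: 15.18
ee_pos: [0.5101, 0.188, 0.189]
eef_rot: [3.14, -0.001, 1.294]
force: [0.6, -0.1, -4.5]
grip_width: 0.0458
grip_force: 40.0
```

```bash
python3 -c "
from h import *
units((602.6,37,110,-7.4))"
```

```text
[-4.0, 4.34, 2.64, 0.02, -0.01, -1.41]
now 15.18 [510.1 188.  189. ] psi -15.9 w 45.8 gf 40.0
```

Call:
{"api": "step_arm", "payload": {
  "plan": [
    [[-0.9, 1, 0, 0, 0, -0.35], [-1.8, 1.9, 0, 0, 0, -0.7], [-2.7, 2.9, 0.3, 0, 0, -1], [-3.5, 3.8, 0.8, 0, 0, -1.3], [-3.9, 4.3, 1.6, 0, 0, -1.4], [-3.9, 4.3, 2.2, 0, 0, -1.4], [-3.9, 4.3, 2.6, 0, 0, -1.4], [-3.9, 4.3, 2.6, 0, 0, -1.4]]
  ]
}}

```text
time_s: 15.85
ee_pos: [0.5994, 0.0411, 0.1069]
eef_rot: [-3.137, 0.001, 1.438]
force: [-0.4, 0.5, -4.1]
grip_width: 0.0458
grip_force: 40.0
```

Call:
{"api": "step_arm", "payload": {
  "plan": [
    [[0, 0, 0, 0, 0, 0], [0, 0, 0, 0, 0, 0], [0, 0, 0, 0, 0, 0]]
  ]
}}

```text
time_s: 16.1
ee_pos: [0.6014, 0.0417, 0.1115]
eef_rot: [3.139, -0.0, 1.439]
force: [-1.0, -0.0, -3.1]
grip_width: 0.0459
grip_force: 40.0
```

```bash
python3 -c "
from h import *
shot('wrist','w6')
units((602.6,37.4,60,-7.4),(602.6,37.4,45,-7.4))"
```

```text
[-0.13, 0.06, 1.71, 0.02, -0.0, -0.03]
[-0.14, 0.06, 2.21, 0.02, -0.0, -0.03]
now 16.15 [601.3  41.6 111.3] psi -7.6 w 45.9 gf 40.0
```

View pics/w6.png

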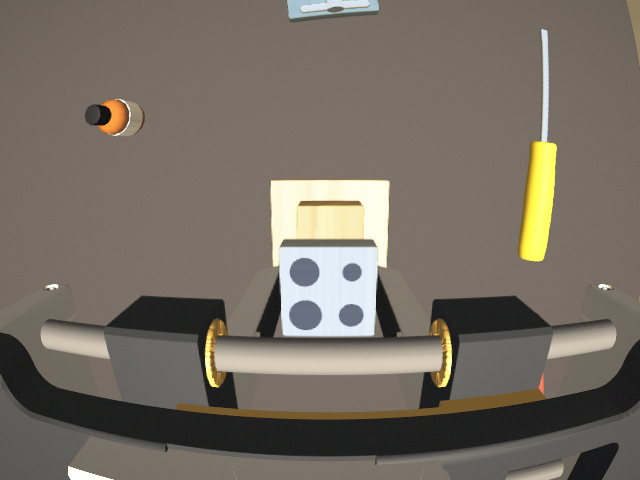

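The doming block is held square, at (328,287) over the riser. I'll measure its offset in the hand.

```bash
python3 -c "
from h import *
im=cv2.imread('pics/w6.png')
edges(im,(601.3,41.6),-7.6,.1273,23,23,tol=6)
print('riser far edge');edges(im,(602.2,36.8),-7.4,.042,23,35,tol=5)
print('board');edges(im,(602.2,36.8),-7.4,.012,45,50,tol=5)
"
```

```text
x lo [-22.6 -22.9 -22.5 -22.6 -25.6] hi [22.1 22.5 22.1 22.3 26.5] centre -0.13 size 44.94
y lo [-21.6 -21.6 -21.6 -21.6 -21.9] hi [27.4 23.9 23.9 23.9 27.4] centre 1.14 size 45.47
riser far edge
x lo [-22.5 -28.3 -21.6 -23.5 -23.5] hi [25.5 21.5 26.  23.  22.6] centre -0.25 size 46.47
y lo [-33.6 -37.  -33.9 -39.  -36.6] hi [38.1 38.4 38.4 38.1 38.1] centre 0.78 size 74.7
board
x lo [-40.  -39.9 -44.6 -45.  -44.9] hi [42.9 44.4 44.5 44.1 44.4] centre -0.1 size 88.98
y lo [-50.  -46.6 -46.4 -49.5 -55.2] hi [50.  49.9 49.9 49.9 49.9] centre 0.2 size 99.46
```

```bash
python3 -c "
from h import *
units((602.4,36.1,60,-7.4),(602.4,36.1,46,-7.4))"
```

```text
[-0.18, 0.06, 1.71, 0.02, -0.0, -0.03]
[-0.18, 0.06, 2.18, 0.02, -0.0, -0.03]
now 16.15 [601.3  41.6 111.3] psi -7.6 w 45.9 gf 40.0
```

Call:
{"api": "step_arm", "payload": {
  "plan": [
    [[-0.18, 0.06, 0.7, 0.02, 0, -0.03], [-0.18, 0.06, 1.2, 0.02, 0, -0.03], [-0.18, 0.06, 1.6, 0.02, 0, -0.03], [-0.18, 0.06, 1.9, 0.02, 0, -0.03], [-0.18, 0.06, 2.05, 0.02, 0, -0.03], [-0.18, 0.06, 2.05, 0.02, 0, -0.03], [-0.18, 0.06, 2.05, 0.02, 0, -0.03], [-0.18, 0.06, 2.05, 0.02, 0, -0.03]]
  ]
}}

```text
time_s: 16.82
ee_pos: [0.6025, 0.0356, 0.0494]
eef_rot: [-3.141, -0.0, 1.441]
force: [-0.2, -0.2, -3.2]
grip_width: 0.0455
grip_force: 40.0
```

```bash
python3 -c "
from h import *
units((602.4,36.1,44.3,-7.4))"
```

```text
[0.02, -0.0, 0.17, -0.01, -0.0, -0.01]
now 16.82 [602.5  35.6  49.4] psi -7.4 w 45.5 gf 40.0
```

Call:
{"api": "step_arm", "payload": {
  "plan": [
    [[0.01, 0, 0.07, 0, 0, 0], [0.01, 0, 0.12, 0, 0, 0], [0.01, 0, 0.16, 0, 0, 0], [0.01, 0, 0.16, 0, 0, 0], [0.01, 0, 0.16, 0, 0, 0]]
  ]
}}

```text
time_s: 17.23
ee_pos: [0.6022, 0.0359, 0.044]
eef_rot: [-3.14, -0.0, 1.441]
force: [-1.9, -0.2, 1.3]
grip_width: 0.0456
grip_force: 40.0
```

```bash
python3 -c "
from h import *
units((602.4,36.1,44.3,-7.4));print(ctrl.get_obs()['force'])"
```

```text
[0.01, 0.01, -0.01, -0.01, -0.0, -0.01]
now 17.23 [602.2  35.9  44. ] psi -7.4 w 45.6 gf 40.0
[-1.86339445 -0.20849281  1.28262359]
```

Contact. I'll release, back off and look.

Call:
{"api": "step_arm", "payload": {
  "plan": [
    [[0, 0, 0, 0, 0, 0], [0, 0, 0, 0, 0, 0], [0, 0, 0, 0, 0, 0], [0, 0, 0, 0, 0, 0], [0, 0, -0.6, 0, 0, 0], [0, 0, -1.6, 0, 0, 0], [0, 0, -2.8, 0, 0, 0], [0, 0, -4, 0, 0, 0]]
  ],
  "grip": 0.75
}}

```text
time_s: 17.9
ee_pos: [0.6018, 0.0358, 0.1648]
eef_rot: [-3.138, 0.0, 1.441]
force: [0.8, 0.5, 1.0]
grip_width: 0.0706
grip_force: 0.0
```

Call:
{"api": "step_arm", "payload": {
  "plan": [
    [[-0.6, 0, -1, 0, 0, 0], [-1.6, 0, -1.8, 0, 0, 0], [-2, 0, -2.2, 0, 0, 0], [-2, 0, -2.2, 0, 0, 0], [-2, 0, -2.2, 0, 0, 0], [-2, 0, -2.2, 0, 0, 0], [-2, 0, -2.2, 0, 0, 0]]
  ]
}}

```text
time_s: 18.48
ee_pos: [0.5943, -0.0227, 0.228]
eef_rot: [-3.137, -0.0, 1.442]
force: [-0.1, 0.4, 0.3]
grip_width: 0.0709
grip_force: 0.0
```

```bash
python3 -c "
from h import *
im=shot('wrist','w7')[:,:,::-1]
c=(602.2,36.8)
print('board');edges(im,c,-7.4,.012,45,50,tol=5)
print('riser');edges(im,c,-7.4,.042,23,35,tol=5)
print('doming');edges(im,c,-7.4,.060,23,23,tol=6)
units((555,413,200,-7.4))
cv2.imwrite('pics/o7.png',cv2.resize(im[60:280,180:480],None,fx=2.5,fy=2.5))"
```

```text
board
x lo [-45.  -44.5 -45.  -44.6 -44.5] hi [45.  44.9 44.9 44.9 44.9] centre 0.16 size 89.5
y lo [-49.4 -49.5 -49.5 -49.6 -49.9] hi [49.5 49.5 49.5 49.5 49. ] centre -0.01 size 99.03
riser
x lo [-24.1 -19.5 -23.6 -18.  -22.4] hi [24.  17.8 23.9 23.6 23.9] centre 0.73 size 46.28
y lo [-34.9 -34.9 -34.6 -34.6 -34.9] hi [35.  34.9 35.  34.9 34.6] centre 0.01 size 69.81
doming
x lo [-17.5 -17.9 -22.5 -17.  -16.8] hi [16.8 16.8 22.5 22.6 22.5] centre 2.48 size 40.02
y lo [-18.4 -18.9 -23.5 -17.  -16.9] hi [16.7 16.8 22.  22.  22. ] centre 1.78 size 40.44
[14.24, -3.16, 0.95, -0.04, -0.0, 0.0]
now 18.53 [594.3 -22.8 228.2] psi -7.4 w 70.6 gf 0.0
```

View pics/o7.png

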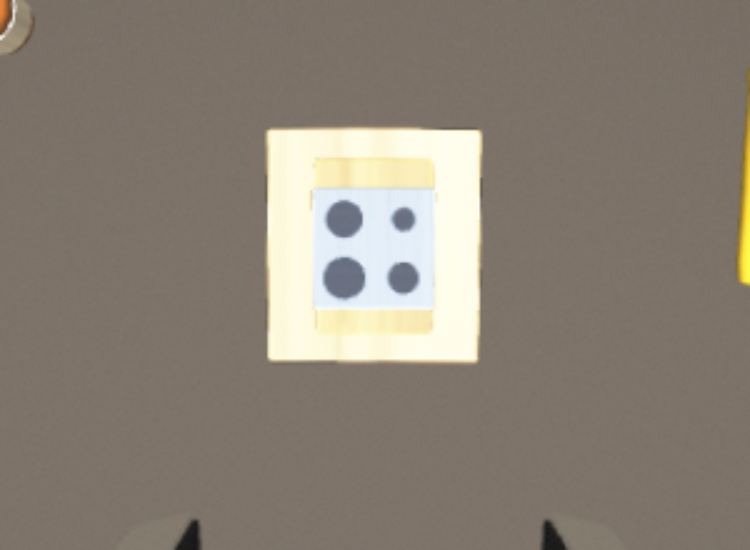

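The doming block is centred within 0.8 mm and square; vial untouched. Now the tin.

Call:
{"api": "step_arm", "payload": {
  "plan": [
    [[1.3, -0.3, 0, 0, 0, 0], [2.6, -0.6, 0, 0, 0, 0], [3.9, -0.9, 0, 0, 0, 0], [5.2, -1.2, 0, 0, 0, 0], [6.5, -1.4, 0, 0, 0, 0], [7.8, -1.7, 0, 0, 0, 0], [9.1, -2, 0, 0, 0, 0], [10.4, -2.3, 0.3, 0, 0, 0]]
  ],
  "grip": 1.0
}}

```text
time_s: 19.2
ee_pos: [0.5661, 0.2974, 0.2215]
eef_rot: [-3.141, -0.001, 1.442]
force: [-0.1, -0.0, -0.6]
grip_width: 0.0939
grip_force: 0.0
```

Call:
{"api": "step_arm", "payload": {
  "plan": [
    [[1.2, -0.3, 0.3, 0, 0, 0], [2.4, -0.6, 0.6, 0, 0, 0], [3.2, -0.8, 0.8, 0, 0, 0], [3.4, -0.8, 0.8, 0, 0, 0], [3.4, -0.8, 0.8, 0, 0, 0], [3.4, -0.8, 0.8, 0, 0, 0]]
  ]
}}

```text
time_s: 19.7
ee_pos: [0.556, 0.3985, 0.1965]
eef_rot: [-3.139, 0.001, 1.441]
force: [-0.0, -0.1, 0.2]
grip_width: 0.0939
grip_force: 0.0
```

```bash
python3 -c "
from h import *
wscan(['tin','vise'],None,1)
units((555,413,4,-7.4))"
```

```text
tin 0.92 [326. 201.] 1363 (557.2, 416.4, 37.5, 39.1, 82.5)
[0.5, -0.11, 6.45, -0.01, -0.0, -0.02]
now 19.85 [556.5 397.6 197.5] psi -7.5 w 94.2 gf 0.0
```

Call:
{"api": "step_arm", "payload": {
  "plan": [
    [[0.61, -0.05, 1.2, 0, 0, 0], [0.61, -0.05, 2.4, 0, 0, 0], [0.61, -0.05, 3.6, 0, 0, 0], [0.61, -0.05, 4.6, 0, 0, 0], [0.61, -0.05, 5.4, 0, 0, 0], [0.61, -0.05, 5.9, 0, 0, 0], [0.61, -0.05, 6.2, 0, 0, 0], [0.61, -0.05, 6.35, 0, 0, 0]]
  ]
}}

```text
time_s: 20.52
ee_pos: [0.5568, 0.4167, 0.0061]
eef_rot: [-3.139, 0.0, 1.44]
force: [-0.5, -0.3, 0.3]
grip_width: 0.094
grip_force: 0.0
```

Call:
{"api": "step_arm", "payload": {
  "plan": [
    [[0, 0, 0, 0, 0, 0], [0, 0, 0, 0, 0, 0], [0, 0, 0, 0, 0, 0]]
  ]
}}

```text
time_s: 20.77
ee_pos: [0.5571, 0.4176, 0.0081]
eef_rot: [-3.141, -0.002, 1.441]
force: [0.7, 0.9, 0.6]
grip_width: 0.0941
grip_force: 0.0
```

```bash
python3 -c "
from h import *
units((557.2,416,4,-7.4))"
```

```text
[-0.05, 0.01, 0.14, -0.0, -0.02, -0.01]
now 20.77 [557.1 417.6   8.1] psi -7.4 w 94.1 gf 0.0
```

Call:
{"api": "step_arm", "payload": {
  "plan": [
    [[-0.05, 0, 0.12, 0, 0, 0], [-0.05, 0, 0.12, 0, 0, 0], [-0.05, 0, 0.12, 0, 0, 0], [-0.05, 0, 0.12, 0, 0, 0], [-0.05, 0, 0.12, 0, 0, 0], [-0.05, 0, 0.12, 0, 0, 0], [-0.05, 0, 0.12, 0, 0, 0], [-0.05, 0, 0.12, 0, 0, 0]]
  ],
  "grip": 0.0,
  "squeeze": 15
}}

```text
time_s: 21.43
ee_pos: [0.5562, 0.4158, 0.0028]
eef_rot: [-3.14, -0.0, 1.441]
force: [-0.2, 0.2, 0.2]
grip_width: 0.044
grip_force: 0.0
```

Call:
{"api": "step_arm", "payload": {
  "plan": [
    [[0, 0, 0, 0, 0, 0], [0, 0, 0, 0, 0, 0], [0, 0, 0, 0, 0, 0], [0, 0, 0, 0, 0, 0]]
  ]
}}

```text
time_s: 21.77
ee_pos: [0.5562, 0.4158, 0.0028]
eef_rot: [-3.139, 0.0, 1.441]
force: [0.6, 0.2, 0.1]
grip_width: 0.0396
grip_force: 15.0
```

```bash
python3 -c "
from h import *
units((615.7,140.9,180,-7.4))"
```

```text
[-8.83, 3.14, -5.91, -0.02, 0.0, -0.01]
now 21.77 [556.2 415.8   2.8] psi -7.4 w 39.6 gf 15.0
```

Call:
{"api": "step_arm", "payload": {
  "plan": [
    [[0, 0, -1, 0, 0, 0], [0, 0, -2.2, 0, 0, 0], [0, 0, -3.4, 0, 0, 0], [0, 0, -4.6, 0, 0, 0], [-0.7, 0.2, -5.5, 0, 0, 0], [-1.9, 0.6, -5.9, 0, 0, 0], [-3.1, 1.1, -5.9, 0, 0, 0], [-4.3, 1.5, -5.9, 0, 0, 0]]
  ]
}}

```text
time_s: 22.43
ee_pos: [0.5849, 0.2807, 0.1808]
eef_rot: [-3.141, -0.001, 1.442]
force: [1.1, -0.2, -1.5]
grip_width: 0.0396
grip_force: 15.0
```

Call:
{"api": "step_arm", "payload": {
  "plan": [
    [[-1.2, 0.4, 0, 0, 0, 0], [-2.4, 0.9, 0, 0, 0, 0], [-3.5, 1.3, 0, 0, 0, 0], [-4.3, 1.6, 0, 0, 0, 0], [-4.5, 1.65, 0, 0, 0, 0], [-4.5, 1.65, 0, 0, 0, 0], [-4.5, 1.65, 0, 0, 0, 0]]
  ]
}}

```text
time_s: 23.02
ee_pos: [0.616, 0.1423, 0.1795]
eef_rot: [-3.139, -0.0, 1.441]
force: [-0.5, 0.7, -0.7]
grip_width: 0.0393
grip_force: 15.0
```

```bash
python3 -c "
from h import *
wscan(['vise','tin'],'w8',1)
units((615.7,140.9,3,-7.4))"
```

```text
vise 0.57 [330. 114.] 4865 (629.0, 240.2, 57.2, 62.9, 89.5)
tin 0.73 [328. 290.] 5875 (608.2, 76.6, 82.6, 90.2, -30.9)
[-0.08, 0.02, 5.88, -0.02, -0.0, 0.01]
now 23.17 [615.8 143.2 179.5] psi -7.3 w 39.7 gf 15.0
```

View pics/w8.png

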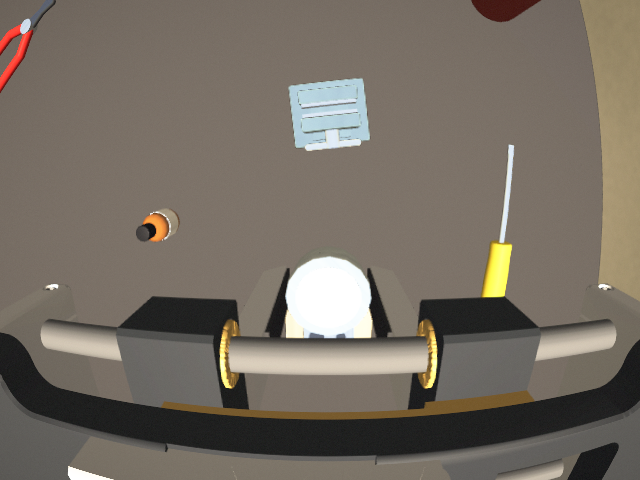

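```bash
python3 -c "
from h import *
for z in(0,.01,.02): print((at_z('wrist',(329,113.5),z)*1000).round(1))
print((at_z('wrist',(328.5,296),.2007)*1000).round(1))
im=cv2.imread('pics/w8.png'); o=ctrl.get_obs(); e=np.array(o['ee_pos'])*1000
edges(im,e[:2],-7.4,.2007,20,20,tol=4)"
```

```text
[629.6 245.2   0. ]
[629.4 244.2  10. ]
[629.3 243.2  20. ]
[616.3 145.  200.7]
x lo [-20.4 -19.5 -19.4 -18.5 -16.9] hi [20.6 19.5 19.1 18.5 16.5] centre -0.15 size 38.52
y lo [-19.8 -17.5 -19.5 -19.4 -19.6] hi [16.  19.5 20.5 19.4 15.9] centre -0.04 size 38.92
```

Vise centre fits the expected (629,245), and the tin is centred in the hand. I'll set it down.

Call:
{"api": "step_arm", "payload": {
  "plan": [
    [[-0.07, 0.01, 1.1, 0, 0, 0], [-0.07, 0.01, 2.2, 0, 0, 0], [-0.07, 0.01, 3.3, 0, 0, 0], [-0.07, 0.01, 4.2, 0, 0, 0], [-0.07, 0.01, 4.9, 0, 0, 0], [-0.07, 0.01, 5.4, 0, 0, 0], [-0.07, 0.01, 5.7, 0, 0, 0], [-0.07, 0.01, 5.7, 0, 0, 0]]
  ]
}}

```text
time_s: 23.83
ee_pos: [0.6147, 0.1403, 0.0067]
eef_rot: [-3.137, 0.001, 1.442]
force: [-0.7, 0.0, -1.2]
grip_width: 0.0394
grip_force: 15.0
```

Call:
{"api": "step_arm", "payload": {
  "plan": [
    [[0, 0, 0, 0, 0, 0], [0, 0, 0, 0, 0, 0], [0, 0, 0, 0, 0, 0]]
  ]
}}

```text
time_s: 24.08
ee_pos: [0.6164, 0.1399, 0.0099]
eef_rot: [-3.141, -0.001, 1.441]
force: [-0.4, 0.3, -0.9]
grip_width: 0.0394
grip_force: 15.0
```

```bash
python3 -c "
from h import *
units((615.7,140.9,3,-7.4))"
```

```text
[0.03, -0.03, 0.23, -0.0, -0.01, -0.0]
now 24.08 [616.4 139.9   9.9] psi -7.4 w 39.4 gf 15.0
```

Call:
{"api": "step_arm", "payload": {
  "plan": [
    [[0.03, -0.02, 0.1, 0, 0, 0], [0.03, -0.02, 0.18, 0, 0, 0], [0.03, -0.02, 0.23, 0, 0, 0], [0.03, -0.02, 0.23, 0, 0, 0], [0.03, -0.02, 0.23, 0, 0, 0]]
  ]
}}

```text
time_s: 24.5
ee_pos: [0.6154, 0.1407, 0.0025]
eef_rot: [-3.14, -0.0, 1.441]
force: [-3.6, -0.1, 8.1]
grip_width: 0.0394
grip_force: 15.0
```

Call:
{"api": "step_arm", "payload": {
  "plan": [
    [[0, 0, 0, 0, 0, 0], [0, 0, 0, 0, 0, 0], [0, 0, 0, 0, 0, 0], [0, 0, 0, 0, 0, 0], [0, 0, -0.8, 0, 0, 0], [0, 0, -2, 0, 0, 0], [0, 0, -3.2, 0, 0, 0], [0, 0, -4.4, 0, 0, 0]]
  ],
  "grip": 0.65
}}

```text
time_s: 25.17
ee_pos: [0.6153, 0.1405, 0.1351]
eef_rot: [-3.139, 0.0, 1.441]
force: [0.9, 0.2, -0.3]
grip_width: 0.0616
grip_force: 0.0
```

Call:
{"api": "step_arm", "payload": {
  "plan": [
    [[-0.8, 0, -1.2, 0, 0, 0], [-1.6, 0, -2, 0, 0, 0], [-1.8, 0, -3, 0, 0, 0], [-1.8, 0, -3.5, 0, 0, 0], [-1.8, 0, -3.5, 0, 0, 0], [-1.8, 0, -3.5, 0, 0, 0]]
  ]
}}

```text
time_s: 25.67
ee_pos: [0.6089, 0.087, 0.2386]
eef_rot: [-3.14, -0.0, 1.441]
force: [-0.5, -0.1, -0.9]
grip_width: 0.0612
grip_force: 0.0
```

```bash
python3 -c "
from h import *
wscan(['tin','vise'],'w9',1)
im=cv2.imread('pics/w9.png')
edges(im,(615.7,140.9),-7.4,.024,20,20,tol=6)
edges(im,(602.2,36.8),-7.4,.012,45,50,tol=5)
units((560,-80,230,-7.4),(440,-275,220,-33.9))"
```

```text
tin 0.69 [328. 162.] 1127 (613.4, 141.1, 38.6, 38.6, -52.4)
vise 0.91 [326.  70.] 3364 (627.1, 235.8, 56.3, 63.2, 87.6)
x lo [-16.5 -20.  -21.  -20.  -16. ] hi [13.8 16.9 17.9 17.  13.9] centre -1.54 size 36.94
y lo [-15.  -18.5 -19.4 -17.5 -13.9] hi [16.  19.  19.5 18.  14. ] centre 0.26 size 35.51
x lo [-46.4 -46.  -46.  -46.5 -46.4] hi [43.1 43.  43.  43.5 43.1] centre -1.67 size 89.45
y lo [-48.5 -48.5 -48.5 -48.5 -48.5] hi [50.5 50.4 50.4 50.4 50.5] centre 0.97 size 98.96
[-5.74, -0.88, 0.23, -0.05, 0.01, -0.0]
[-12.7, -4.0, 0.59, -0.04, 0.02, 4.41]
now 25.82 [608.3  87.2 236.8] psi -7.4 w 61.3 gf 0.0
```

View pics/w9.png

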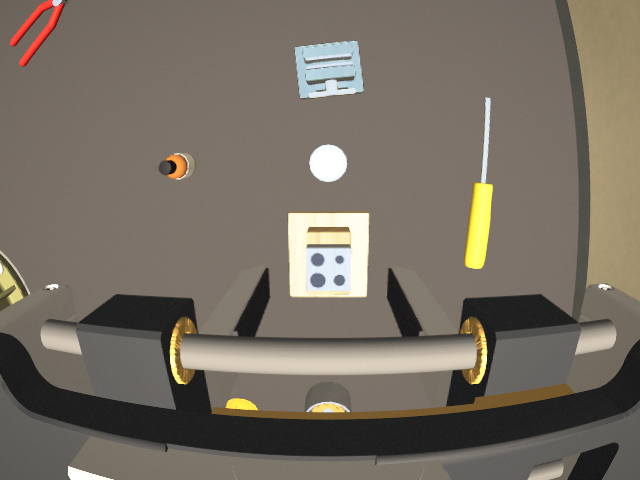

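The tin stands between the board (328,255) and the vise (329,70), within about 1 mm; vial stands. Now the sander.

Call:
{"api": "step_arm", "payload": {
  "plan": [
    [[-1.2, -0.4, 0, 0, 0, 0.5], [-2.4, -0.8, 0, 0, 0, 1], [-3.6, -1.2, 0, 0, 0, 1.5], [-4.8, -1.6, 0, 0, 0, 2], [-6, -1.9, 0, 0, 0, 2.5], [-7.2, -2.3, 0, 0, 0, 3], [-8.4, -2.7, 0.3, 0, 0, 3.5], [-9.6, -3.1, 0.6, 0, 0, 4]]
  ],
  "grip": 1.0
}}

```text
time_s: 26.48
ee_pos: [0.4781, -0.1876, 0.2199]
eef_rot: [-3.139, 0.001, 1.02]
force: [0.8, -0.8, 0.9]
grip_width: 0.0942
grip_force: 0.0
```

```bash
python3 -c "
from h import *
units((438,-290,200,-33.9))"
```

```text
[-3.61, 0.65, 0.66, -0.02, 0.01, 0.39]
now 26.48 [ 478.1 -187.6  219.9] psi -31.6 w 94.2 gf 0.0
```

Call:
{"api": "step_arm", "payload": {
  "plan": [
    [[-1.2, 0.2, 0.2, 0, 0, 0.2], [-2.3, 0.4, 0.4, 0, 0, 0.4], [-3.1, 0.6, 0.6, 0, 0, 0.4], [-3.4, 0.65, 0.6, 0, 0, 0.4], [-3.4, 0.65, 0.6, 0, 0, 0.4], [-3.4, 0.65, 0.6, 0, 0, 0.4], [-3.4, 0.65, 0.6, 0, 0, 0.4]]
  ]
}}

```text
time_s: 27.07
ee_pos: [0.4432, -0.2826, 0.203]
eef_rot: [-3.14, 0.001, 0.981]
force: [0.0, -0.4, 0.5]
grip_width: 0.0942
grip_force: 0.0
```

```bash
python3 -c "
from h import *
wscan(['sander'],'w10',2)
units((438,-280,4,-33.9))"
```

```text
sander 0.75 [322. 223.] 2635 (438.5, -280.5, 38.9, 66.4, -33.3)
[-0.02, -0.18, 6.64, -0.02, 0.01, 0.03]
now 27.17 [ 443.3 -282.6  203.1] psi -33.7 w 93.7 gf 0.0
```

View pics/w10.png

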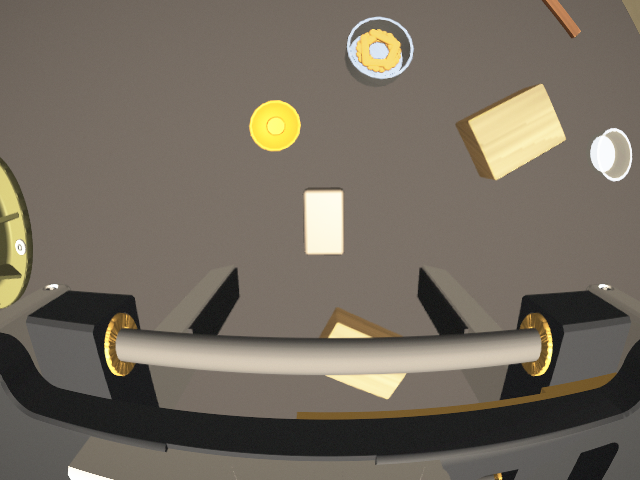

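The sander sits at (323,221), 39x66 mm, the only thing matching that size. I'll grasp it.

Call:
{"api": "step_arm", "payload": {
  "plan": [
    [[-0.02, -0.16, 1.2, 0, 0, -0.05], [-0.02, -0.16, 2.4, 0, 0, -0.05], [-0.02, -0.16, 3.6, 0, 0, -0.05], [-0.02, -0.16, 4.6, 0, 0, -0.05], [-0.02, -0.16, 5.4, 0, 0, -0.05], [-0.02, -0.16, 6, 0, 0, -0.05], [-0.02, -0.16, 6.4, 0, 0, -0.05], [-0.02, -0.16, 6.55, 0, 0, -0.05]]
  ]
}}

```text
time_s: 27.83
ee_pos: [0.4377, -0.2805, 0.0051]
eef_rot: [-3.138, 0.001, 0.986]
force: [-1.1, -0.2, 0.6]
grip_width: 0.094
grip_force: 0.0
```

Call:
{"api": "step_arm", "payload": {
  "plan": [
    [[0, 0, 0, 0, 0, 0], [0, 0, 0, 0, 0, 0], [0, 0, 0, 0, 0, 0]]
  ]
}}

```text
time_s: 28.08
ee_pos: [0.4385, -0.2818, 0.0076]
eef_rot: [3.142, 0.001, 0.986]
force: [0.7, 0.6, -0.2]
grip_width: 0.0943
grip_force: 0.0
```

```bash
python3 -c "
from h import *
units((438.5,-280.5,4,-33.3))"
```

```text
[0.04, -0.03, 0.12, 0.0, 0.01, -0.04]
now 28.08 [ 438.5 -281.8    7.6] psi -33.5 w 94.3 gf 0.0
```

Call:
{"api": "step_arm", "payload": {
  "plan": [
    [[0.03, -0.02, 0.1, 0, 0, -0.04], [0.03, -0.02, 0.1, 0, 0, -0.04], [0.03, -0.02, 0.1, 0, 0, -0.04], [0.03, -0.02, 0.1, 0, 0, -0.04], [0.03, -0.02, 0.1, 0, 0, -0.04], [0.03, -0.02, 0.1, 0, 0, -0.04], [0.03, -0.02, 0.1, 0, 0, -0.04], [0.03, -0.02, 0.1, 0, 0, -0.04]]
  ],
  "grip": 0.0,
  "squeeze": 25
}}

```text
time_s: 28.75
ee_pos: [0.4379, -0.2804, 0.0035]
eef_rot: [-3.14, 0.001, 0.99]
force: [0.4, 0.5, -0.5]
grip_width: 0.0441
grip_force: 0.0
```

Call:
{"api": "step_arm", "payload": {
  "plan": [
    [[0, 0, 0, 0, 0, 0], [0, 0, 0, 0, 0, 0], [0, 0, 0, 0, 0, 0], [0, 0, 0, 0, 0, 0]]
  ]
}}

```text
time_s: 29.08
ee_pos: [0.4379, -0.2804, 0.0034]
eef_rot: [-3.14, 0.001, 0.99]
force: [-0.3, -1.0, 0.0]
grip_width: 0.0398
grip_force: 25.0
```

```bash
python3 -c "
from h import *
units((508,49,180,-7.4))"
```

```text
[10.46, -4.09, -5.89, -0.02, 0.0, -4.32]
now 29.08 [ 437.9 -280.4    3.4] psi -33.3 w 39.8 gf 25.0
```

Call:
{"api": "step_arm", "payload": {
  "plan": [
    [[0, 0, -1, 0, 0, 0], [0, 0, -2.2, 0, 0, 0], [0, 0, -3.4, 0, 0, 0], [0, 0, -4.6, 0, 0, 0], [0.7, -0.3, -5.5, 0, 0, -0.3], [1.9, -0.7, -5.9, 0, 0, -0.8], [3.1, -1.2, -5.9, 0, 0, -1.3], [4.3, -1.7, -5.9, 0, 0, -1.8]]
  ]
}}

```text
time_s: 29.75
ee_pos: [0.4666, -0.1433, 0.1813]
eef_rot: [-3.141, 0.0, 1.18]
force: [0.8, 0.2, -1.3]
grip_width: 0.0398
grip_force: 25.0
```

```bash
python3 -c "
from h import *
units((508,49,170,-7.4))"
```

```text
[6.45, -1.17, 0.37, -0.0, 0.0, -2.5]
now 29.75 [ 466.6 -143.3  181.3] psi -22.4 w 39.8 gf 25.0
```

Call:
{"api": "step_arm", "payload": {
  "plan": [
    [[1.1, -0.2, 0, 0, 0, -0.5], [2.2, -0.4, 0, 0, 0, -1], [3.3, -0.6, 0, 0, 0, -1.5], [4.4, -0.8, 0.2, 0, 0, -2], [5.4, -1, 0.3, 0, 0, -2.4], [6.1, -1.1, 0.4, 0, 0, -2.5], [6.2, -1.15, 0.4, 0, 0, -2.5], [6.2, -1.15, 0.4, 0, 0, -2.5]]
  ]
}}

```text
time_s: 30.42
ee_pos: [0.5055, 0.0412, 0.1681]
eef_rot: [-3.139, 0.0, 1.442]
force: [1.0, -0.9, -0.6]
grip_width: 0.0399
grip_force: 25.0
```

Call:
{"api": "step_arm", "payload": {
  "plan": [
    [[0, 0, 0, 0, 0, 0], [0, 0, 0, 0, 0, 0], [0, 0, 0, 0, 0, 0]]
  ]
}}

```text
time_s: 30.67
ee_pos: [0.5057, 0.0394, 0.1686]
eef_rot: [-3.14, 0.0, 1.438]
force: [0.3, -0.3, -0.2]
grip_width: 0.0399
grip_force: 25.0
```

```bash
python3 -c "
from h import *
im=shot('wrist','w11')[:,:,::-1]; e=np.array(ctrl.get_obs()['ee_pos'])*1000
edges(im,e[:2],-7.4,(e[2]-3.4+22)/1000,20,33,tol=5)
edges(im,(602.2,36.8),-7.4,.012,45,50,tol=5)
units((508,49,60,-7.4),(508,49,4,-7.4))"
```

```text
x lo [-19.  -19.5 -19.5 -19.  -18.9] hi [18.9 19.  19.1 18.9 24.4] centre 0.03 size 38.02
y lo [-27.9 -27.9 -27.9 -27.9 -27.9] hi [30. 30. 30. 30. 30.] centre 1.05 size 57.92
x lo [-45.4 -45.6 -45.4 -45.5 -45.5] hi [43.5 43.6 43.9 44.  44. ] centre -0.79 size 89.4
y lo [-49.5 -49.5 -49.4 -49.5 -49.5] hi [50.  50.  50.  49.9 49.9] centre 0.22 size 99.48
[0.32, 0.04, 3.62, -0.02, 0.0, -0.03]
[0.33, 0.04, 5.49, -0.02, 0.0, -0.03]
now 30.72 [505.7  39.5 168.6] psi -7.6 w 39.7 gf 25.0
```

View pics/w11.png

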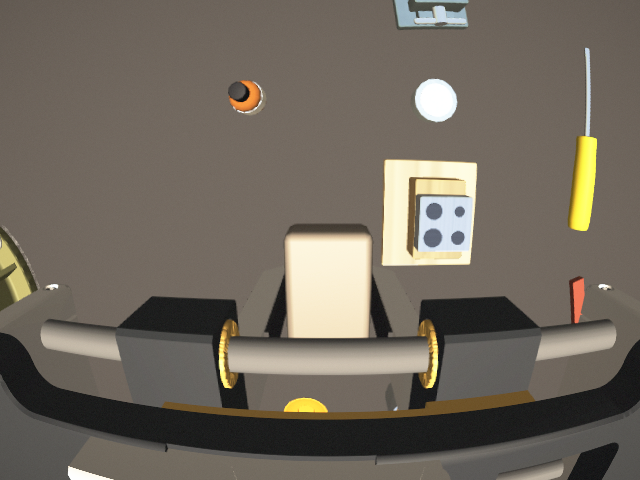

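The sander is held centred, and the stack, tin (435,100) and vial (246,97) stand. I'll lower it.

Call:
{"api": "step_arm", "payload": {
  "plan": [
    [[0.33, 0.02, 1, 0, 0, -0.03], [0.33, 0.02, 2, 0, 0, -0.03], [0.33, 0.02, 3, 0, 0, -0.03], [0.33, 0.02, 3.9, 0, 0, -0.03], [0.33, 0.02, 4.6, 0, 0, -0.03], [0.33, 0.02, 5.1, 0, 0, -0.03], [0.33, 0.02, 5.3, 0, 0, -0.03], [0.33, 0.02, 5.3, 0, 0, -0.03]]
  ]
}}

```text
time_s: 31.38
ee_pos: [0.5067, 0.0497, 0.0085]
eef_rot: [-3.138, 0.0, 1.442]
force: [-0.0, 0.6, -0.1]
grip_width: 0.0397
grip_force: 25.0
```

Call:
{"api": "step_arm", "payload": {
  "plan": [
    [[0, 0, 0, 0, 0, 0], [0, 0, 0, 0, 0, 0], [0, 0, 0, 0, 0, 0]]
  ]
}}

```text
time_s: 31.63
ee_pos: [0.508, 0.0501, 0.0105]
eef_rot: [-3.141, -0.0, 1.443]
force: [0.8, -0.4, -1.3]
grip_width: 0.0399
grip_force: 25.0
```

```bash
python3 -c "
from h import *
units((507.6,49.2,3.6,-7.4))"
```

```text
[-0.03, -0.01, 0.23, -0.0, -0.0, 0.01]
now 31.63 [508.   50.1  10.5] psi -7.3 w 39.9 gf 25.0
```

Call:
{"api": "step_arm", "payload": {
  "plan": [
    [[-0.03, -0.01, 0.1, 0, 0, 0], [-0.03, -0.01, 0.17, 0, 0, 0], [-0.03, -0.01, 0.22, 0, 0, 0.01], [-0.03, -0.01, 0.22, 0, 0, 0.01], [-0.03, -0.01, 0.22, 0, 0, 0.01]]
  ]
}}

```text
time_s: 32.05
ee_pos: [0.5069, 0.0493, 0.0034]
eef_rot: [-3.14, 0.0, 1.442]
force: [-4.1, 0.0, 9.4]
grip_width: 0.0398
grip_force: 25.0
```

Call:
{"api": "step_arm", "payload": {
  "plan": [
    [[0, 0, 0, 0, 0, 0], [0, 0, 0, 0, 0, 0], [0, 0, 0, 0, 0, 0], [0, 0, -0.8, 0, 0, 0], [0, 0, -2, 0, 0, 0], [0, 0, -3.2, 0, 0, 0], [0, 0, -4.4, 0, 0, 0], [0, 0, -5.6, 0, 0, 0]]
  ],
  "grip": 0.6
}}

```text
time_s: 32.72
ee_pos: [0.5069, 0.0493, 0.1725]
eef_rot: [-3.139, -0.0, 1.442]
force: [-0.1, -0.1, 0.2]
grip_width: 0.0568
grip_force: 0.0
```

Call:
{"api": "step_arm", "payload": {
  "plan": [
    [[-1, 0.5, -0.8, 0, 0, 0], [-2, 1, -1.4, 0, 0, 0], [-2.5, 1.2, -1.4, 0, 0, 0], [-2.5, 1.2, -1.4, 0, 0, 0], [-2.5, 1.2, -1.4, 0, 0, 0], [-2.5, 1.2, -1.4, 0, 0, 0]]
  ]
}}

```text
time_s: 33.22
ee_pos: [0.533, -0.0291, 0.212]
eef_rot: [-3.138, -0.0, 1.442]
force: [-0.5, -0.1, -0.4]
grip_width: 0.0566
grip_force: 0.0
```

```bash
python3 -c "
from h import *
im=shot('wrist','w12')[:,:,::-1]
c=(602.2,36.8)
print('board');edges(im,c,-7.4,.012,45,50,tol=5)
print('sander');edges(im,(508,49),-7.4,.013,20,33,tol=5)
for d in ctrl.masks_of('sander','wrist')[:1]: print(rect('wrist',d['pixels'],.022))
print('riser');edges(im,c,-7.4,.042,23,35,tol=5)
print('doming');edges(im,c,-7.4,.060,23,23,tol=4)
units((508,49,60,-7.4))"
```

```text
board
x lo [-45.4 -45.  -45.1 -45.4 -45.1] hi [44.4 44.1 44.1 44.4 44.4] centre -0.34 size 89.5
y lo [-49.1 -49.  -49.1 -49.5 -49.5] hi [50.  50.1 50.  50.  50. ] centre 0.45 size 99.11
sander
x lo [-21.5 -21.1 -21.5 -21.5 -21.4] hi [17.5 17.4 17.4 17.4 17.4] centre -2.04 size 38.9
y lo [-34.  -34.  -34.  -34.  -33.9] hi [31. 31. 31. 31. 31.] centre -1.47 size 64.99
(507.2, 47.5, 40.4, 66.1, -6.8)
riser
x lo [-25.5 -21.  -25.5 -25.5 -25.9] hi [22.1 20.5 26.5 19.  22.6] centre -1.73 size 47.58
y lo [-35.6 -35.6 -35.6 -35.4 -35.2] hi [35.4 35.1 35.2 34.9 35. ] centre -0.23 size 70.73
doming
x lo [-23.  -23.  -27.1 -27.1 -23. ] hi [22. 22. 22. 22. 22.] centre -0.52 size 45.03
y lo [-18.8 -18.8 -22.9 -23.  -23. ] hi [22. 22. 22. 22. 22.] centre -0.46 size 44.96
[2.47, -1.14, 5.08, -0.03, -0.0, 0.01]
now 33.32 [533.  -28.8 212.2] psi -7.3 w 56.6 gf 0.0
```

View pics/w12.png

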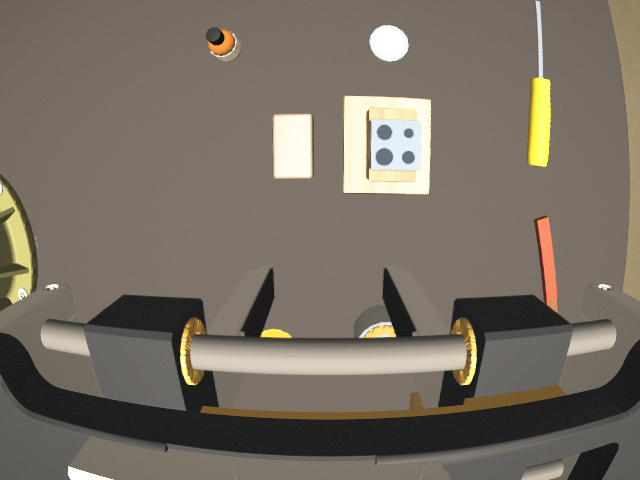

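Everything stands, but the sander at (293,146) is about 2 mm off centre along the edge, with a gap of about 31 mm. I'll nudge it.

```bash
python3 -c "
from h import *
units((506.9,49.3,5,-7.4))"
```

```text
[2.47, -1.17, 6.91, -0.03, -0.0, 0.01]
now 33.32 [533.  -28.8 212.2] psi -7.3 w 56.6 gf 0.0
```

Call:
{"api": "step_arm", "payload": {
  "plan": [
    [[1, -0.5, 0.4, 0, 0, 0], [2, -1, 1, 0, 0, 0], [2.47, -1.17, 2.2, 0, 0, 0.01], [2.47, -1.17, 3.4, 0, 0, 0.01], [2.47, -1.17, 4.6, 0, 0, 0.01], [2.47, -1.17, 5.5, 0, 0, 0.01], [2.47, -1.17, 6.2, 0, 0, 0.01], [2.47, -1.17, 6.6, 0, 0, 0.01]]
  ]
}}

```text
time_s: 33.98
ee_pos: [0.5061, 0.0492, 0.0121]
eef_rot: [-3.136, 0.0, 1.442]
force: [-0.6, -0.4, -0.3]
grip_width: 0.0562
grip_force: 0.0
```

Call:
{"api": "step_arm", "payload": {
  "plan": [
    [[0, 0, 0.1, 0, 0, 0], [0, 0, 0.2, 0, 0, 0], [0, 0, 0.2, 0, 0, 0], [0, 0, 0.2, 0, 0, 0]]
  ]
}}

```text
time_s: 34.32
ee_pos: [0.5081, 0.0486, 0.0096]
eef_rot: [-3.141, -0.0, 1.441]
force: [0.5, 0.2, -0.4]
grip_width: 0.0567
grip_force: 0.0
```

```bash
python3 -c "
from h import *
units((506.9,49.3,5,-7.4))"
```

```text
[0.02, -0.04, 0.15, -0.01, -0.0, -0.0]
now 34.32 [508.1  48.6   9.6] psi -7.4 w 56.7 gf 0.0
```

Call:
{"api": "step_arm", "payload": {
  "plan": [
    [[0, 0, 0.1, 0, 0, 0], [0, 0, 0.1, 0, 0, 0], [0, 0, 0.1, 0, 0, 0], [0, 0, 0.1, 0, 0, 0], [0, 0, 0.1, 0, 0, 0], [0, 0, 0.1, 0, 0, 0], [0, 0, 0.1, 0, 0, 0]]
  ],
  "grip": 0.0,
  "squeeze": 20
}}

```text
time_s: 34.9
ee_pos: [0.5078, 0.0483, 0.006]
eef_rot: [-3.14, -0.0, 1.441]
force: [-2.5, -0.5, 5.0]
grip_width: 0.0397
grip_force: 20.0
```

Call:
{"api": "step_arm", "payload": {
  "plan": [
    [[0, 0, -0.05, 0, 0, 0], [0.03, 0, -0.05, 0, 0, 0], [0.065, 0, -0.05, 0, 0, 0], [0.065, 0, -0.05, 0, 0, 0], [0.065, 0, -0.01, 0, 0, 0], [0.065, 0, -0.01, 0, 0, 0], [0.065, 0, -0.01, 0, 0, 0]]
  ]
}}

```text
time_s: 35.48
ee_pos: [0.508, 0.0503, 0.0061]
eef_rot: [-3.14, -0.0, 1.441]
force: [0.4, 0.7, 0.7]
grip_width: 0.0398
grip_force: 20.0
```

Call:
{"api": "step_arm", "payload": {
  "plan": [
    [[0, 0, 0, 0, 0, 0], [0, 0, 0, 0, 0, 0], [0, 0, 0, 0, 0, 0], [0, 0, -0.8, 0, 0, 0], [0, 0, -2, 0, 0, 0], [0, 0, -3.2, 0, 0, 0], [0, 0, -4.4, 0, 0, 0], [0, 0, -5.6, 0, 0, 0]]
  ],
  "grip": 0.6
}}

```text
time_s: 36.15
ee_pos: [0.5079, 0.0502, 0.1759]
eef_rot: [-3.139, 0.0, 1.441]
force: [-0.1, -0.5, -0.4]
grip_width: 0.0567
grip_force: 0.0
```

Call:
{"api": "step_arm", "payload": {
  "plan": [
    [[-1, 0.5, -0.8, 0, 0, 0], [-2, 1, -1.4, 0, 0, 0], [-2.5, 1.2, -1.4, 0, 0, 0], [-2.5, 1.2, -1.4, 0, 0, 0], [-2.5, 1.2, -1.4, 0, 0, 0], [-2.5, 1.2, -1.4, 0, 0, 0]]
  ]
}}

```text
time_s: 36.65
ee_pos: [0.5339, -0.0282, 0.2154]
eef_rot: [-3.138, -0.0, 1.441]
force: [1.4, -1.1, -0.7]
grip_width: 0.0567
grip_force: 0.0
```

```bash
python3 -c "
from h import *
im=shot('wrist','w13')[:,:,::-1]
c=(602.2,36.8)
print('board');edges(im,c,-7.4,.012,45,50,tol=5)
print('sander');edges(im,(508,49),-7.4,.013,20,33,tol=5)
for d in ctrl.masks_of('sander','wrist')[:1]: print(rect('wrist',d['pixels'],.022))
ctrl.camera('top');scan('top')
units((508,49,60,-7.4))"
```

```text
board
x lo [-45.  -45.  -45.4 -45.5 -45.4] hi [44.  44.  44.1 44.4 44.5] centre -0.66 size 89.43
y lo [-49.6 -49.6 -49.9 -50.  -50. ] hi [49.5 49.9 49.5 49.6 49.5] centre -0.19 size 99.47
sander
x lo [-20.5 -20.5 -20.5 -20.5 -20.9] hi [18.4 18.4 18.  18.  18. ] centre -1.23 size 38.54
y lo [-32. -32. -32. -32. -32.] hi [33.4 33.4 33.4 33.4 33. ] centre 0.71 size 65.42
(508.4, 49.2, 40.2, 66.4, -8.0)
board 0.73 [267. 209.] 199 (614.9, 141.7, 35.3, 39.6, -62.7)
board 0.56 [291. 224.] 376 (603.7, 66.5, 41.8, 91.3, 83.0)
board 0.17 [223. 201.] 676 (627.7, 246.4, 61.4, 70.8, -89.5)
vise 0.64 [224. 202.] 689 (620.3, 238.2, 60.0, 69.0, -89.5)
cleaner 0.82 [392. 225.] 574 (569.9, -167.9, 62.7, 63.9, 89.4)
riser 0.96 [503. 304.] 1380 (389.1, -427.7, 73.0, 111.0, 30.1)
riser 0.71 [448. 196.] 1285 (653.2, -307.8, 76.0, 108.4, 86.0)
tin 0.64 [267. 209.] 231 (613.3, 141.0, 39.9, 40.7, -44.6)
sander 0.58 [295. 248.] 156 (508.4, 69.5, 25.4, 40.8, 81.6)
vial 0.49 [254. 274.] 109 (444.6, 159.0, 25.6, 25.8, -88.6)Traceback (most recent call last):
  File "<string>", line 8, in <module>
    ctrl.camera('top');scan('top')
                       ~~~~^^^^^^^
  File "h.py", line 26, in scan
    for d in ctrl.masks_of(n,cam)[:4]:
             ~~~~~~~~~~~~~^^^^^^^
ValueError: it knows: board, cleaner, doming, riser, sander, tin, vial, vise
```

View pics/w13.png

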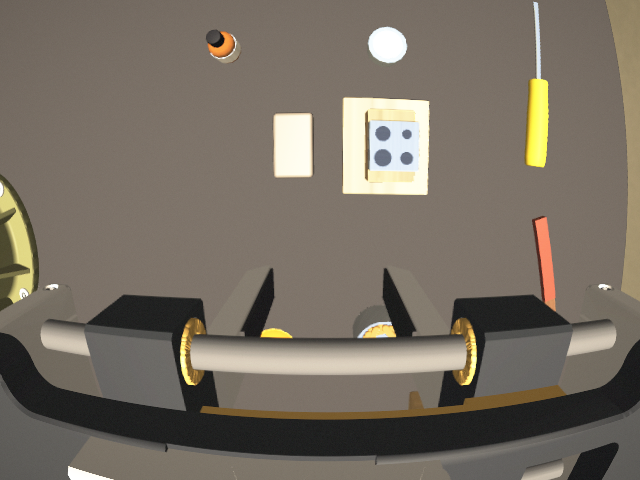

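The sander is now within 1 mm of its place. The stack is centred, the tin is midway and the vial has not moved. Handing in.

```bash
python3 -c "
from station import ctrl
print(ctrl.hand_in())"
```

```text
the job is handed in; nothing more can be done
None
```

I placed all four pieces in the order asked and handed the job in at about 37 s. By the wrist camera each sits within about 1 mm of its target, and the amber bottle is still standing where it was.

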